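# Put the wireless set on charge and pair it

## Task

Put the wireless set on charge: pull the charging tray out of the rack unit to its stop, stand every blue stick microphone in a charging well of its own with its black grille up, and only when all are in swing the red charge lever fully over to on, away from you. At any point, turn the silver transmitter so that its red window faces the eye of the sync block, standing upright centred on the yellow ring. Leave the tray out and the DI box, standoffs and blue clip where they are.

Things in the scene. Friction and masses are not known exactly. Their poses are not given: they have to be found in the camera images.
- tray (a joint): charging tray's slide, m: 0 = fully in, 0.15 = out at its stop; stiff (about 4 N)
- rack: fixed low dark steel rack unit, 260 deep (x) x 312 wide (y) x 86 mm tall; origin: centre of its underside; the tray slides out of its front along the unit's own -x (towards the robot)
- tray_handle (a point): centre of the tray's orange pull tab, a block 46 long (x of rack) x 16 wide (y of rack) x 26 mm tall that sticks out from the middle of the tray's grey front panel (panel top 74 mm above the shelf); pinch it across its 16 mm width; moves with the tray
- well0 (a point): centre of the floor of a charging well in the tray, a square pocket 34 mm wide and 46 mm deep in a white block 64 mm wide (x of rack); floor 14 mm and block top 60 mm above the shelf; wells are 68 mm apart in a row along the rack's y; reachable only when the tray is out
- well1 (a point): centre of the floor of a charging well in the tray, a square pocket 34 mm wide and 46 mm deep in a white block 64 mm wide (x of rack); floor 14 mm and block top 60 mm above the shelf; wells are 68 mm apart in a row along the rack's y; reachable only when the tray is out
- well2 (a point): centre of the floor of a charging well in the tray, a square pocket 34 mm wide and 46 mm deep in a white block 64 mm wide (x of rack); floor 14 mm and block top 60 mm above the shelf; wells are 68 mm apart in a row along the rack's y; reachable only when the tray is out
- well3 (a point): centre of the floor of a charging well in the tray, a square pocket 34 mm wide and 46 mm deep in a white block 64 mm wide (x of rack); floor 14 mm and block top 60 mm above the shelf; wells are 68 mm apart in a row along the rack's y; reachable only when the tray is out
- mic0: blue stick microphone, square 24 x 24 mm body, 150 mm long with its black round grille (last 35 mm, dia 24) at the +x end; own x runs along it to the grille, origin mid-length on the axis (75 mm from either end); 0.12 kg; lies on the shelf at start; may be absent
- mic1: blue stick microphone, square 24 x 24 mm body, 150 mm long with its black round grille (last 35 mm, dia 24) at the +x end; own x runs along it to the grille, origin mid-length on the axis (75 mm from either end); 0.12 kg; lies on the shelf at start; may be absent
- mic2: blue stick microphone, square 24 x 24 mm body, 150 mm long with its black round grille (last 35 mm, dia 24) at the +x end; own x runs along it to the grille, origin mid-length on the axis (75 mm from either end); 0.12 kg; lies on the shelf at start; may be absent
- mic3: blue stick microphone, square 24 x 24 mm body, 150 mm long with its black round grille (last 35 mm, dia 24) at the +x end; own x runs along it to the grille, origin mid-length on the axis (75 mm from either end); 0.12 kg; lies on the shelf at start; may be absent
- mic0_foot (a point): centre of the foot (the end farthest from the grille) of this microphone
- mic1_foot (a point): centre of the foot (the end farthest from the grille) of this microphone
- mic2_foot (a point): centre of the foot (the end farthest from the grille) of this microphone
- mic3_foot (a point): centre of the foot (the end farthest from the grille) of this microphone
- tx: silver transmitter can with a black foot, upright cylinder dia 52 x 56 mm tall, 0.3 kg, bottom-heavy; origin: centre of its underside; its red window is on the side at own +x, 23 to 49 mm up, with a red dash on the top on that side
- sync_eye (a point): round black eye, 40 mm above the shelf, in the middle of the front face of the fixed grey sync block (80 mm wide, 60 mm tall, reaching 40 mm back behind the eye); own -x points out of the face towards the ring
- ring (a point): centre of the flat yellow ring (outer dia 84 mm) marked on the shelf in front of the eye, 70 mm from it
- charge (a joint): red charge lever, rad: 0 = off, leaning towards the robot; 1.0 = on, leaning away; stays where it is left
- charge_tip (a point): tip of the red charge lever (80 mm long, with a red ball of dia 26 mm centred here, 92 mm above the shelf at off and on, 109 mm midway); the lever's pivot lies 38 mm ahead of the off position, 22 mm above the shelf, in a fixed grey block 70 x 50 x 25 mm; this point's own y is the hinge axis, and the tip swings 77 mm level, away from the robot, at right angles to it
- di_box: bystander: silver DI box 90 x 110 x 45 mm, origin at centre of underside
- standoff0: bystander: white ceramic standoff, dia 30 x 40 mm tall, origin at centre of underside
- standoff1: bystander: white ceramic standoff, dia 30 x 40 mm tall, origin at centre of underside
- mic_clip: bystander: blue plastic microphone clip, about 75 x 30 x 24 mm, origin at underside
Things that resemble listed ones, but are neither listed nor needed, are in the scene too. What is shaped like the tx but purple is not meant.

How it is judged (in metres and radians):
On the way, in this order (a step that is already met when the one before it is completed fails the run):
1. the tray is pulled out to its stop, charge lever still off (value of joint tray above 0.142 m and value of joint charge below 0.4 rad), for 0.2 s.
2. every microphone stands grille up in a well, charge lever still off (angle between each of mic0, mic1, mic2, mic3's own x axis and vertical below 0.45 rad and height (world z) of each of mic0_foot, mic1_foot, mic2_foot, mic3_foot below 0.032 m and (horizontal distance between mic0_foot and well0 below 0.02 m or horizontal distance between mic0_foot and well1 below 0.02 m or horizontal distance between mic0_foot and well2 below 0.02 m or horizontal distance between mic0_foot and well3 below 0.02 m) and (horizontal distance between mic1_foot and well0 below 0.02 m or horizontal distance between mic1_foot and well1 below 0.02 m or horizontal distance between mic1_foot and well2 below 0.02 m or horizontal distance between mic1_foot and well3 below 0.02 m) and (horizontal distance between mic2_foot and well0 below 0.02 m or horizontal distance between mic2_foot and well1 below 0.02 m or horizontal distance between mic2_foot and well2 below 0.02 m or horizontal distance between mic2_foot and well3 below 0.02 m) and (horizontal distance between mic3_foot and well0 below 0.02 m or horizontal distance between mic3_foot and well1 below 0.02 m or horizontal distance between mic3_foot and well2 below 0.02 m or horizontal distance between mic3_foot and well3 below 0.02 m) and value of joint charge below 0.4 rad), for 0.2 s.
3. the charge lever is swung to on (value of joint charge above 0.85 rad), for 0.2 s.
At the end, for the whole second after the job is handed in: Tray within 8 mm of its stop; each microphone present grille up in its own well (foot under 18 mm above its floor, within 20 mm of centre, lean under 26 deg); lever over 0.85 rad; transmitter upright, within 20 mm of ring centre, eye within 20 mm of the window's forward line; all at rest (value of joint tray above 0.142 m and value of joint charge above 0.85 rad and angle between each of mic0, mic1, mic2, mic3's own x axis and vertical below 0.45 rad and height (world z) of each of mic0_foot, mic1_foot, mic2_foot, mic3_foot below 0.032 m and (horizontal distance between mic0_foot and well0 below 0.02 m or horizontal distance between mic0_foot and well1 below 0.02 m or horizontal distance between mic0_foot and well2 below 0.02 m or horizontal distance between mic0_foot and well3 below 0.02 m) and (horizontal distance between mic1_foot and well0 below 0.02 m or horizontal distance between mic1_foot and well1 below 0.02 m or horizontal distance between mic1_foot and well2 below 0.02 m or horizontal distance between mic1_foot and well3 below 0.02 m) and (horizontal distance between mic2_foot and well0 below 0.02 m or horizontal distance between mic2_foot and well1 below 0.02 m or horizontal distance between mic2_foot and well2 below 0.02 m or horizontal distance between mic2_foot and well3 below 0.02 m) and (horizontal distance between mic3_foot and well0 below 0.02 m or horizontal distance between mic3_foot and well1 below 0.02 m or horizontal distance between mic3_foot and well2 below 0.02 m or horizontal distance between mic3_foot and well3 below 0.02 m) and x of sync_eye in the frame of tx above 0.04 m and y of sync_eye in the frame of tx between -0.02 and 0.02 m and horizontal distance between tx and ring below 0.02 m and angle between tx's own z axis and vertical below 0.1 rad and height (world z) of tx below 0.006 m and linear speed of each of mic0, mic1, mic2, mic3, tx below 0.03 m/s); the robot touches nothing.
It fails at once if the DI box is moved more than 40 mm (distance of di_box from where it was at the start of the episode above 0.04 m).
It fails at once if the first standoff is moved more than 40 mm (distance of standoff0 from where it was at the start of the episode above 0.04 m).
It fails at once if the second standoff is moved more than 40 mm (distance of standoff1 from where it was at the start of the episode above 0.04 m).
It fails at once if the microphone clip is moved more than 40 mm (distance of mic_clip from where it was at the start of the episode above 0.04 m).
Of mic0, mic1, mic2, mic3 only 2 to 4 are there at a start; the rules pass over those that are not, and their reading is None.
At some moment in a run one of mic0, mic1, mic2, mic3, tx may be knocked a few centimetres aside while the robot is not near it.
It also fails if it takes over 210 s, if anything falls off the work surface, if the arm or the gripper's body presses on something with over 40 N, if the wrist force passes 120 N, or if a joint passes its speed limit or range.

## Robot

A 6-joint arm with a two-finger parallel gripper is mounted at the origin on the work surface. World frame = base frame: x ahead of the robot, y to its left, z up, the work surface at z = 0. Lengths are in m, angles in degrees, forces in N, time in s.
With the tool pointing down it reaches from about 0.3 to 0.75 m from the base axis. Payload 8.5 kg.
Tool frame: the origin (TCP) lies midway between the tips of the shut fingers; the grasp point (between the pads) lies 19 mm behind it; z points along the fingers, y is the line along which they close (so a half turn about z gives the same grasp; the last joint's range is limited). The gripper opens to 85 mm and grips with 20 to 120 N. Pads are 22 mm wide; open, the fingers measure 114 mm over their backs; the gripper's body (76 mm by 85 mm) begins 54 mm behind the grasp point. The pads swing forward as they close: fully open they stand 13 mm farther back than shut.
Start: joints at [64.727, 21.807, 74.336, -0, 83.858, -12.336], TCP at [0.123, 0.536, 0.231] pointing down, gripper open.
Joint ranges: [-178.18, 178.18], [-50.72, 133.34], [12.68, 142.11], [-81.47, 261.47], [9.98, 163.14], [-165.26, 165.26]. Speed limits (degrees/s): [136.94, 136.94, 180, 180, 180, 180].

## Interface

Orientations are given as a 3x3 rotation matrix whose columns are the frame's x, y, z axes.
In Python, from rig import observe, optics, order, spotter gives the robot as it stands.
- The arm moves only by the tool move_arm, never from a script. Its argument "series" is text: rows parted by semicolons, each of 5 numbers parted by spaces: the shift along the tool's x, y, z in cm, then the turn about the tool's z in degrees, then the opening, from -1 (shut) to 1 (fully open). A call has 1 to 8 rows; each row is the pose to reach, as a shift and turn from the pose commanded when the call began, along the tool's axes at that moment; what a row does not reach only later rows make up. A row lasts 1/8 s, in which the tool goes at most 62.5 mm and 10.7 degrees, less where a joint would pass 70% of its speed; a pose out of reach is approached as far as the arm can. A call with a gripper value outside its range is refused whole. The fingers move at their own pace and stop on an object; "force" is the grip in N (left out, the last holds). Time passes only in rows, so rows that repeat a pose let the fingers close. It gives the time, the measured TCP pose, the force, the opening and the grip force at its end, in the units of the state.
- observe(): the state, without advancing time (a new reading comes with each control period).
- optics.get_image(name): name is "scene" or "top"; returns a dict with "pixels" (384x512x3 uint8, blue, green, red), "camera_matrix" (3x3 intrinsics, pixels), "dist" ([k1, k2, p1, p2, k3] as OpenCV has them; the pictures are not rectified), "rvec" (rotation vector, rad) and "tvec" (3), from world to camera coordinates, as OpenCV has them. Camera axes: x right, y down, z forward; pixel columns grow to the right and rows downward; lengths in m; the calibration is good to about 2 mm. A picture is of the moment at which its call begins. There is no depth.
- order.close_job(): hands the job in; it is judged then, once.
Trained networks look in the newest picture that a camera, given by its name, has taken for a name from the list of things; names that differ only in an ending like _2 or _b are one class to them, and where a whole thing is asked for, a point or a joint stands for the part that bears it (a point fixed in the world has none). Each returns a list of dicts, best first, with "score" (0 to 1); they miss things now and then, are a little off and sometimes report something else, mostly with a low value. They report only what shows in the picture. A call takes as long as a camera call. They do not tell look-alikes from the thing itself.
- spotter.find_in(thing, camera): "point" ([x, y, z] in m, in world coordinates, good to about 4 mm: the middle of the surface that is visible of it).
- spotter.cut_out(thing, camera): "pixels" (384x512 bool, what is visible of it).
- spotter.mark_of(thing, camera): "point" ([x, y, z] in m, in world coordinates, good to about 4 mm: a listed point, or the origin of a listed thing).
The state is a dict: "time_s": time; "q": joint angles; "qvel": joint speeds; "joint_efforts": joint torques, N m; "position": TCP position; "tool_rot": TCP orientation; "ft_force": force on the tool from outside, world axes, zero at the start; "wrist_torque": the same for the moment, N m; "grip_width": finger opening in m; "gripper_force": force on a finger pad.
Only numpy, scipy, OpenCV 4.12 (cv2) and the standard library are available. Lean on these libraries where they do the work, as an engineer would, in place of code of your own. Each camera call takes 0.05 s, during which the arm holds its last target. There are 200 camera calls.

## Working session

There is one attempt and no reset: what is moved stays moved. The work goes in short steps, Python scripts to look and compute and a tool call to move; the robot and the scene stay as the last step left them, time stands still between calls to the robot, and variables do not carry over. Pictures are saved under pics/ and viewed, at most 14 in all, crops included, and the job is handed in when it is done.

Besides the shell and the picture viewer there is one more tool, called after "Request:" as name(argument=value, ...) on one line, values as JSON. move_arm: Moves the arm, as the interface text tells. Its arguments: {"type":"object","properties":{"series":{"type":"string"},"force":{"type":"number"}},"required":["series"]}

```bash
ls; mkdir -p pics; cat > h.py <<'E'
import numpy as np, cv2
from rig import observe, optics, order, spotter
def px(im,p):
    return cv2.projectPoints(np.float32([p]),im["rvec"],im["tvec"],im["camera_matrix"],np.array(im["dist"]))[0].ravel()
def ray(im,uv,z):
    n=cv2.undistortPoints(np.float32([[uv]]),im["camera_matrix"],np.array(im["dist"])).ravel()
    R=cv2.Rodrigues(np.array(im["rvec"]))[0]; c=-R.T@np.array(im["tvec"]).ravel(); d=R.T@np.array([n[0],n[1],1])
    return c+d*(z-c[2])/d[2]
E
python3 - <<'E'
from h import *
s=observe(); print({k:np.round(v,3).tolist() for k,v in s.items()})
for n in("scene","top"):
    im=optics.get_image(n); cv2.imwrite(f"pics/{n}0.png",cv2.resize(im["pixels"],None,fx=1.5,fy=1.5,interpolation=cv2.INTER_CUBIC))
    for t in ["rack","tray_handle","well0","mic0","mic0_foot","tx","sync_eye","ring","charge_tip","di_box","standoff0","mic_clip"]:
        print(n,t,[(np.round(d["point"],3).tolist(),px(im,d["point"]).round().tolist(),round(d["score"],2)) for d in spotter.mark_of(t,n)])
E
```

```text
pics
{'time_s': 0.0, 'q': [64.728, 21.842, 74.385, -0.001, 83.859, -12.337], 'qvel': [-0.006, 0.011, 0.072, 0.083, 0.043, -0.037], 'joint_efforts': [0.0, -44.846, -23.128, -0.0, 0.005, -0.0], 'position': [0.123, 0.536, 0.231], 'tool_rot': [[-0.975, 0.224, -0.001], [0.224, 0.975, -0.001], [0.0, -0.001, -1.0]], 'ft_force': [-0.117, 0.444, -0.645], 'wrist_torque': [0.005, 0.02, 0.035], 'gripper_force': 0.0, 'grip_width': 0.085}
scene rack [([0.762, -0.074, 0.004], [300.0, 252.0], 0.72), ([0.658, -0.319, 0.088], [216.0, 284.0], 0.57)]
scene tray_handle [([0.575, -0.081, 0.052], [243.0, 216.0], 0.84), ([0.422, 0.178, 0.012], [248.0, 154.0], 0.53)]
scene well0 []
scene mic0 [([0.577, 0.26, 0.012], [300.0, 157.0], 0.68), ([0.428, 0.253, 0.007], [261.0, 144.0], 0.64), ([0.552, -0.385, 0.043], [168.0, 294.0], 0.31)]
scene mic0_foot [([0.423, 0.18, 0.009], [248.0, 155.0], 0.79)]
scene tx [([0.455, -0.502, -0.002], [110.0, 320.0], 0.79), ([0.343, -0.424, -0.004], [101.0, 277.0], 0.75), ([0.477, -0.386, 0.0], [148.0, 289.0], 0.66), ([0.393, -0.299, -0.0], [147.0, 252.0], 0.57), ([0.589, 0.187, 0
[... 1322 characters left out ...]
59), ([0.673, -0.111, 0.019], [276.0, 161.0], 0.54), ([0.48, -0.384, -0.0], [359.0, 222.0], 0.53)]
top sync_eye [([0.552, -0.384, 0.042], [363.0, 198.0], 0.83), ([0.478, -0.386, -0.0], [360.0, 222.0], 0.3)]
top ring [([0.478, -0.385, -0.004], [360.0, 222.0], 0.64), ([0.577, -0.083, 0.053], [268.0, 188.0], 0.52), ([0.666, -0.038, 0.012], [254.0, 163.0], 0.41)]
top charge_tip [([0.655, -0.321, 0.092], [347.0, 162.0], 0.46)]
top di_box [([0.658, -0.444, -0.005], [375.0, 169.0], 0.61)]
top standoff0 [([0.763, 0.198, 0.001], [183.0, 135.0], 0.55), ([0.557, 0.468, 0.0], [96.0, 195.0], 0.39)]
top mic_clip [([0.657, 0.46, 0.002], [101.0, 164.0], 0.53), ([0.672, -0.115, 0.018], [277.0, 162.0], 0.36)]
```

View pics/top0.png

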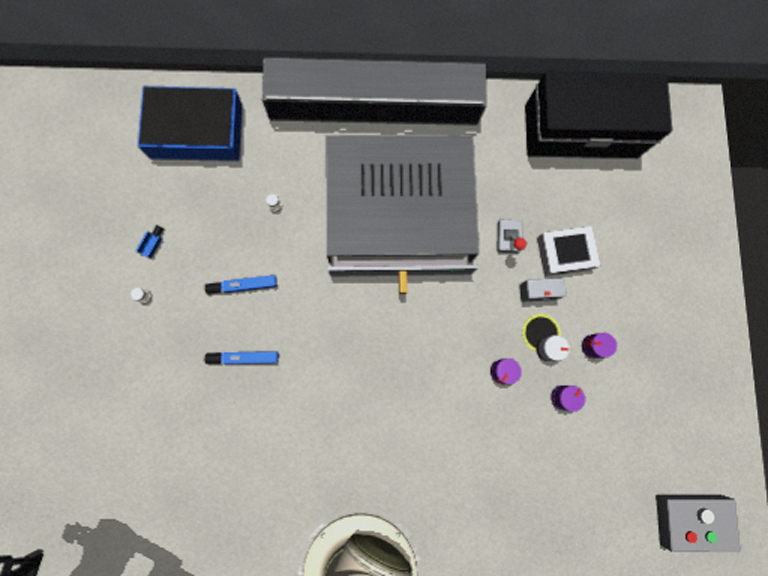

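View pics/scene0.png

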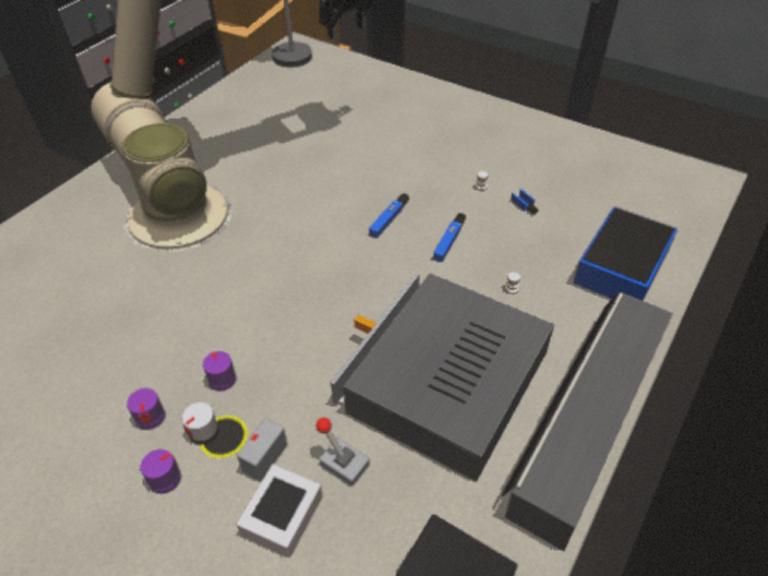

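Only two mics show: one at top px (240,357) and one at (240,285), both with the grille to the left. The silver tx is the white can at (555,348), with its red dash pointing right (-y). The three purple cans are decoys. The ring is at (541,332), the eye block at (543,290), the lever ball at (520,243) and the tab at (403,282).

```bash
cat >> h.py <<'E'
def to(p,yaw=None,s=None):
    """print shift(cm) & turn to bring TCP to p with tool x at world yaw (deg, mod 180)"""
    s=s or observe(); R=np.array(s["tool_rot"]); d=R.T@(np.array(p)-s["position"])*100
    psi=np.degrees(np.arctan2(R[1,0],R[0,0])); t=0
    if yaw is not None: t=-((yaw-psi+90)%180-90)
    print("t",round(s["time_s"],2),"pos",np.round(s["position"],4),"psi",round(psi,1),"grip",round(s["grip_width"],4),"F",np.round(s["ft_force"],1),"q6",round(s["q"][5]))
    print("shift",np.round(d,2),"turn",round(t,1)); return s
E
python3 - <<'E'
from h import *
to([.573,-.08,.12],180)
E
```

```text
t 1.3 pos [0.1231 0.536  0.2313] psi 167.1 grip 0.0853 F [0.1 0.2 0.1] q6 -12
shift [-57.64 -49.97  11.13] turn -12.9
```

Request:
move_arm(series="-57.6 -50 11 -13 1;-57.6 -50 11 -13 1;-57.6 -50 11 -13 1;-57.6 -50 11 -13 1;-57.6 -50 11 -13 1;-57.6 -50 11 -13 1;-57.6 -50 11 -13 1;-57.6 -50 11 -13 1")

```text
time_s: 2.3
position: [0.4134, 0.1378, 0.1606]
tool_rot: [[-1.0, -0.001, 0.001], [-0.001, 1.0, 0.0], [-0.001, 0.0, -1.0]]
ft_force: [1.0, 0.7, 0.5]
grip_width: 0.0855
gripper_force: 0.0
```

Request:
move_arm(series="0 0 0 0 0.2")

```text
time_s: 2.42
position: [0.4144, 0.1366, 0.16]
tool_rot: [[-1.0, 0.005, -0.0], [0.005, 1.0, -0.0], [0.0, -0.0, -1.0]]
ft_force: [-0.7, 0.9, -0.7]
grip_width: 0.0695
gripper_force: 0.0
```

```bash
python3 - <<'E'
from h import *
to([.573,-.08,.12],180)
E
```

```text
t 2.42 pos [0.4144 0.1366 0.16  ] psi 179.7 grip 0.0695 F [-0.7  0.9 -0.7] q6 -87
shift [-15.97 -21.58   4.01] turn -0.3
```

Request:
move_arm(series="-16 -21.6 4 -0.3 0.2;-16 -21.6 4 -0.3 0.2;-16 -21.6 4 -0.3 0.2;-16 -21.6 4 -0.3 0.2;-16 -21.6 4 -0.3 0.2;-16 -21.6 4 -0.3 0.2")

```text
time_s: 3.18
position: [0.5728, -0.0763, 0.1201]
tool_rot: [[-1.0, -0.005, -0.001], [-0.005, 1.0, 0.0], [0.001, 0.0, -1.0]]
ft_force: [-0.6, 0.4, -0.1]
grip_width: 0.0513
gripper_force: 0.0
```

```bash
python3 - <<'E'
from h import *
im=optics.get_image("top");
for c in("top","scene"):
    if c=="scene": im=optics.get_image("scene")
    for t in ["tray_handle","mic0","mic0_foot"]:
        print(c,t,[(np.round(d["point"],3).tolist(),round(d["score"],2)) for d in spotter.mark_of(t,c)])
to([.573,-.08,.038],180)
E
```

```text
top tray_handle [([0.576, 0.262, 0.014], 0.24)]
top mic0 [([0.426, 0.25, 0.009], 0.84), ([0.576, 0.263, 0.012], 0.72)]
top mic0_foot [([0.425, 0.176, 0.017], 0.77), ([0.48, -0.384, -0.002], 0.52)]
scene tray_handle [([0.575, -0.08, 0.054], 0.68), ([0.424, 0.181, 0.008], 0.37)]
scene mic0 [([0.575, 0.262, 0.015], 0.54), ([0.427, 0.254, 0.012], 0.48), ([0.588, 0.187, 0.012], 0.16)]
scene mic0_foot [([0.554, 0.467, 0.0], 0.59)]
t 3.58 pos [ 0.5724 -0.0755  0.1209] psi -179.6 grip 0.0512 F [ 0.4 -0.1  0.5] q6 -110
shift [-0.05 -0.45  8.29] turn 0.4
```

Request:
move_arm(series="0 -0.4 4 0 0.2;0 -0.4 8.2 0 0.2;0 -0.4 8.2 0 0.2;0 -0.4 8.2 0 -1;0 -0.4 8.2 0 -1;0 -0.4 8.2 0 -1;0 -0.4 8.2 0 -1;0 -0.4 8.2 0 -1", force=50)

```text
time_s: 4.58
position: [0.5738, -0.0818, 0.0407]
tool_rot: [[-1.0, -0.007, 0.004], [-0.007, 1.0, -0.004], [-0.004, -0.004, -1.0]]
ft_force: [0.3, -7.7, 3.8]
grip_width: 0.0152
gripper_force: 50.3
```

Request:
move_arm(series="2 0 0 0 -1;4.5 0 0 0 -1;7 0 0 0 -1;9.5 0 0 0 -1;12 0 0 0 -1;14 0 0 0 -1;15.2 0 0 0 -1;15.2 0 0 0 -1")

```text
time_s: 5.58
position: [0.4324, -0.0857, 0.0426]
tool_rot: [[-1.0, -0.004, 0.03], [-0.005, 1.0, -0.011], [-0.03, -0.011, -0.999]]
ft_force: [39.5, -0.9, -6.9]
grip_width: 0.0149
gripper_force: 49.7
```

```bash
python3 - <<'E'
from h import *
to([.573-.153,-.08,.038],180)
E
```

```text
t 5.58 pos [ 0.4324 -0.0857  0.0426] psi -179.7 grip 0.0149 F [39.5 -0.9 -6.9] q6 -117
shift [1.25 0.58 0.42] turn 0.3
```

Request:
move_arm(series="0 0 0 0 -1;0 0 0 0 -1")

```text
time_s: 5.82
position: [0.4324, -0.0857, 0.0426]
tool_rot: [[-1.0, -0.005, 0.029], [-0.005, 1.0, -0.011], [-0.029, -0.011, -1.0]]
ft_force: [38.5, -1.2, -4.9]
grip_width: 0.0146
gripper_force: 49.8
```

```bash
python3 - <<'E'
from h import *
to([.573-.153,-.08,.038],180)
for c in("top","scene"):
    im=optics.get_image(c)
    for t in ["tray_handle","well0","rack"]:
        print(c,t,[(np.round(d["point"],3).tolist(),px(im,d["point"]).round().tolist(),round(d["score"],2)) for d in spotter.mark_of(t,c)])
cv2.imwrite("pics/tray1.png",cv2.resize(im["pixels"][150:384,100:400],None,fx=2.5,fy=2.5,interpolation=cv2.INTER_CUBIC))
E
```

```text
t 5.83 pos [ 0.4324 -0.0857  0.0426] psi -179.7 grip 0.0146 F [38.5 -1.2 -4.9] q6 -117
shift [1.25 0.58 0.42] turn 0.3
top tray_handle []
top well0 [([0.543, -0.189, 0.009], [300.0, 201.0], 0.92), ([0.54, 0.017, 0.015], [236.0, 201.0], 0.85), ([0.534, -0.042, 0.016], [255.0, 203.0], 0.84), ([0.543, -0.116, 0.018], [278.0, 201.0], 0.74)]
top rack [([0.765, -0.078, 0.003], [266.0, 136.0], 0.68)]
scene tray_handle [([0.575, 0.262, 0.012], [299.0, 157.0], 0.57)]
scene well0 [([0.539, -0.05, 0.012], [239.0, 212.0], 0.96), ([0.54, -0.122, 0.017], [225.0, 228.0], 0.79), ([0.543, -0.185, 0.016], [213.0, 243.0], 0.78), ([0.535, 0.021, 0.016], [251.0, 196.0], 0.73)]
scene rack [([0.76, -0.075, -0.0], [299.0, 253.0], 0.88), ([0.754, 0.201, -0.003], [340.0, 192.0], 0.51)]
```

View pics/tray1.png

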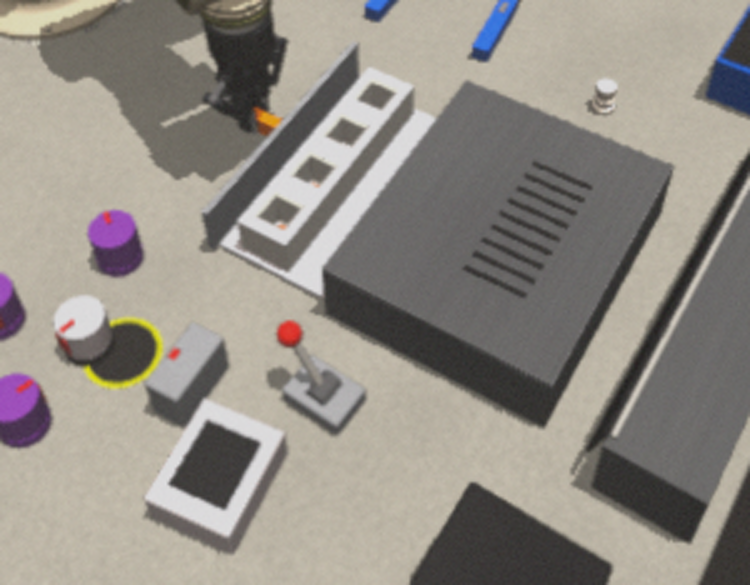

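Request:
move_arm(series="0.3 0 0 0 -1;0.6 0 0 0 -1;0.6 0 0 0 -1;0.6 0 0 0 -1")

```text
time_s: 6.72
position: [0.4287, -0.0858, 0.0429]
tool_rot: [[-0.999, -0.003, 0.034], [-0.004, 1.0, -0.012], [-0.034, -0.012, -0.999]]
ft_force: [49.9, 5.2, -8.0]
grip_width: 0.0149
gripper_force: 49.6
```

Request:
move_arm(series="-1.5 0 0 0 -1;-1.5 0 0 0 0;-1.5 0 0 0 0.2;-1.5 0 0 0 0.2;-1.5 0 -6 0 0.2;-1.5 0 -12 0 0.2;-1.5 12 -12 0 0.2;-1.5 12 -12 0 0.2")

```text
time_s: 7.72
position: [0.4285, 0.0401, 0.1591]
tool_rot: [[-1.0, -0.004, 0.001], [-0.004, 1.0, 0.0], [-0.001, 0.0, -1.0]]
ft_force: [0.4, -0.3, -0.5]
grip_width: 0.0511
gripper_force: 0.0
```

```bash
python3 - <<'E'
from h import *
for i in range(2):
  for c in("top","scene"):
    im=optics.get_image(c)
    for t in ["tray_handle","well0","rack","mic0"]:
        print(c,t,[(np.round(d["point"],3).tolist(),round(d["score"],2)) for d in spotter.mark_of(t,c)])
to([.427,.3,.15],90)
E
```

```text
top tray_handle [([0.456, -0.085, 0.054], 0.95), ([0.547, 0.013, 0.012], 0.18)]
top well0 [([0.548, 0.019, 0.015], 0.79), ([0.551, -0.119, 0.019], 0.72), ([0.544, -0.044, 0.015], 0.72), ([0.547, -0.19, 0.013], 0.55)]
top rack [([0.764, -0.081, 0.002], 0.68), ([0.544, -0.188, 0.011], 0.46)]
top mic0 [([0.576, 0.259, 0.012], 0.77), ([0.427, 0.248, 0.011], 0.58)]
scene tray_handle [([0.456, -0.085, 0.054], 0.88)]
scene well0 [([0.548, -0.121, 0.018], 0.77), ([0.545, 0.021, 0.012], 0.77), ([0.547, -0.048, 0.012], 0.73), ([0.552, -0.19, 0.015], 0.68)]
scene rack [([0.76, -0.078, 0.003], 0.76)]
scene mic0 [([0.426, 0.253, 0.011], 0.79), ([0.578, 0.261, 0.012], 0.61), ([0.447, -0.4, -0.0], 0.37)]
top tray_handle []
top well0 [([0.545, -0.043, 0.017], 0.87), ([0.55, -0.186, 0.011], 0.79), ([0.548, 0.018, 0.014], 0.68), ([0.55, -0.118, 0.02], 0.56)]
top rack [([0.763, -0.079, 0.0], 0.94), ([0.543, -0.042, 0.016], 0.71), ([0.554, 0.468, 0.002], 0.41)]
top mic0 [([0.427, 0.25, 0.011], 0.94), ([0.574, 0.26, 0.015], 0.59)]
scene tray_handle [([0.453, -0.086, 0.057], 0.73)]
scene well0 [([0.548, 0.021, 0.016], 0.8), ([0.546, -0.048, 0.011], 0.79), ([0.547, -0.121, 0.018], 0.78), ([0.552, -0.185, 0.015], 0.7)]
scene rack [([0.764, -0.076, 0.003], 0.85), ([0.66, 0.459, -0.001], 0.65)]
scene mic0 [([0.578, 0.26, 0.011], 0.65), ([0.427, 0.257, 0.008], 0.56), ([0.548, 0.018, 0.014], 0.32)]
t 8.72 pos [0.4289 0.0389 0.1586] psi -179.6 grip 0.0512 F [0.1 0.  0.4] q6 -101
shift [2.000e-02 2.611e+01 8.600e-01] turn -89.6
```

```bash
python3 - <<'E'
from h import *
to([.452,-.085,.04],180)
E
```

```text
t 8.72 pos [0.4289 0.0389 0.1586] psi -179.6 grip 0.0512 F [0.1 0.  0.4] q6 -101
shift [ -2.23 -12.41  11.86] turn 0.4
```

Request:
move_arm(series="-2.2 -6 0 0 0.2;-2.2 -12.4 0 0 0.2;-2.2 -12.4 0 0 0.2;-2.2 -12.4 6 0 0.2;-2.2 -12.4 11.8 0 0.2;-2.2 -12.4 11.8 0 0.2;-2.2 -12.4 11.8 0 -1;-2.2 -12.4 11.8 0 -1", force=80)

```text
time_s: 9.72
position: [0.4527, -0.0851, 0.0427]
tool_rot: [[-1.0, -0.007, 0.004], [-0.007, 1.0, -0.002], [-0.004, -0.002, -1.0]]
ft_force: [0.8, 11.0, 20.9]
grip_width: 0.0158
gripper_force: 23.7
```

Request:
move_arm(series="0 0 0 0 -1;0 0 0 0 -1;0.5 0 0 0 -1;0.8 0 0 0 -1;1.0 0 0 0 -1;1.0 0 0 0 -1")

```text
time_s: 10.48
position: [0.4448, -0.0853, 0.043]
tool_rot: [[-1.0, -0.007, 0.009], [-0.007, 1.0, -0.002], [-0.009, -0.002, -1.0]]
ft_force: [10.0, 6.0, 2.8]
grip_width: 0.0144
gripper_force: 78.5
```

Request:
move_arm(series="0.5 0 0 0 -1;0.8 0 0 0 -1;1.0 0 0 0 -1;1.0 0 0 0 -1")

```text
time_s: 10.98
position: [0.4435, -0.0856, 0.0435]
tool_rot: [[-1.0, -0.004, 0.029], [-0.004, 1.0, -0.004], [-0.029, -0.004, -1.0]]
ft_force: [56.3, 26.7, -25.4]
grip_width: 0.0143
gripper_force: 79.5
```

Request:
move_arm(series="-0.6 0 0 0 -1;-0.6 0 0 0 0.2;-0.6 0 0 0 0.2;-0.6 0 0 0 0.2;-0.6 0 -6 0 0.2;-0.6 0 -12 0 0.2;-0.6 12 -12 0 0.2;-0.6 12 -12 0 0.2")

```text
time_s: 11.98
position: [0.4366, 0.0359, 0.1614]
tool_rot: [[-1.0, -0.004, 0.002], [-0.004, 1.0, -0.0], [-0.002, -0.0, -1.0]]
ft_force: [1.6, -0.0, -0.4]
grip_width: 0.0513
gripper_force: 0.0
```

```bash
python3 - <<'E'
from h import *
W=[]
for i in range(3):
  for c in("top","scene"):
    im=optics.get_image(c)
    for t in ["tray_handle"]:
        print(c,t,[(np.round(d["point"],3).tolist(),round(d["score"],2)) for d in spotter.mark_of(t,c)[:1]])
    W+=[d["point"] for d in spotter.mark_of("well0",c) if .5<d["point"][0]<.58 and -.25<d["point"][1]<.06]
    for m in spotter.cut_out("mic0",c)[:2] if i==0 else []:
        k=m["pixels"]; v,u=np.nonzero(k); P=np.array([ray(im,(a,b),.016) for a,b in zip(u,v)])
        r=cv2.minAreaRect(np.float32(P[:,:2]*1000)); C=np.array(r[0]); print(c,"mic",m["score"],r)
W=np.array(W); 
for y in(.02,-.047,-.118,-.188):
    w=W[abs(W[:,1]-y)<.03]; print(len(w),w.mean(0).round(4))
to([.427,.3,.15],90)
E
```

```text
top tray_handle [([0.45, -0.084, 0.057], 0.93)]
top mic 0.92 ((420.1023254394531, 250.3924560546875), (24.323762893676758, 148.6746368408203), 1.9542663097381592)
top mic 0.83 ((573.7064208984375, 259.3745422363281), (27.249940872192383, 150.0067596435547), 7.298421382904053)
scene tray_handle [([0.445, -0.087, 0.053], 0.86)]
scene mic 0.86 ((426.1596374511719, 245.87872314453125), (39.405887603759766, 170.30030822753906), 2.3890268802642822)
scene mic 0.76 ((579.533203125, 252.21328735351562), (29.76234245300293, 164.31626892089844), 8.605531692504883)
top tray_handle [([0.447, -0.087, 0.053], 0.63)]
scene tray_handle [([0.446, -0.088, 0.052], 0.74)]
top tray_handle [([0.448, -0.083, 0.055], 0.8)]
scene tray_handle [([0.448, -0.087, 0.053], 0.79)]
5 [0.5382 0.0202 0.0156]
5 [ 0.5378 -0.0481  0.0129]
6 [ 0.5393 -0.1196  0.0177]
6 [ 0.5413 -0.1873  0.0138]
t 12.97 pos [0.4369 0.035  0.1606] psi -179.6 grip 0.0512 F [ 0.3 -0.4  1. ] q6 -101
shift [ 0.82 26.51  1.06] turn -89.6
```

Request:
move_arm(series="1.4 27.4 5 88 0.2;1.4 27.4 5 88 0.2;1.4 27.4 5 88 0.2;1.4 27.4 5 88 0.2;1.4 27.4 5 88 0.2;1.4 27.4 5 88 0.2;1.4 27.4 5 88 0.2;1.4 27.4 5 88 0.2", force=20)

```text
time_s: 13.98
position: [0.421, 0.3092, 0.1104]
tool_rot: [[-0.207, 0.978, -0.0], [0.978, 0.207, -0.0], [-0.0, -0.0, -1.0]]
ft_force: [0.3, 0.3, -0.3]
grip_width: 0.0509
gripper_force: 0.0
```

```bash
python3 - <<'E'
from h import *
to([.423,.309,.004],92)
E
```

```text
t 13.97 pos [0.421  0.3092 0.1104] psi 101.9 grip 0.0509 F [ 0.3  0.3 -0.3] q6 11
shift [-0.06  0.2  10.64] turn 9.9
```

Request:
move_arm(series="0 0.2 0 10 0.2;0 0.2 5 10 0.2;0 0.2 9.5 10 0.2;0 0.2 10.5 10 0.2;0 0.2 10.5 10 0.2;0 0.2 10.5 10 -1;0 0.2 10.5 10 -1;0 0.2 10.5 10 -1")

```text
time_s: 14.98
position: [0.4238, 0.3097, 0.007]
tool_rot: [[-0.039, 0.999, 0.002], [0.999, 0.039, 0.001], [0.001, 0.003, -1.0]]
ft_force: [-0.7, -0.4, 7.8]
grip_width: 0.0227
gripper_force: 20.5
```

Request:
move_arm(series="0 0 0 0 -1;0 0 0 0 -1;0 0 0 0 -1")

```text
time_s: 15.35
position: [0.4238, 0.3097, 0.007]
tool_rot: [[-0.039, 0.999, 0.002], [0.999, 0.039, 0.001], [0.001, 0.003, -1.0]]
ft_force: [-1.0, 0.1, 8.6]
grip_width: 0.0226
gripper_force: 20.5
```

Request:
move_arm(series="-0.4 0 -2.3 0 -1;-1.2 0 -4.5 0 -1;-2.4 0 -6.5 0 -1;-3.9 0 -8.3 0 -1;-3.9 0 -8.3 0 -1")

```text
time_s: 15.98
position: [0.4253, 0.2698, 0.0898]
tool_rot: [[-0.038, 0.999, 0.002], [0.999, 0.038, 0.001], [0.001, 0.002, -1.0]]
ft_force: [-0.4, 1.4, -2.2]
grip_width: 0.0228
gripper_force: 20.3
```

```bash
python3 - <<'E'
from h import *
to([.423,.309,.004],92)
im=optics.get_image("scene")
cv2.imwrite("pics/lift1.png",cv2.resize(im["pixels"][70:210,180:380],None,fx=3.5,fy=3.5,interpolation=cv2.INTER_CUBIC))
E
```

```text
t 15.97 pos [0.4253 0.2698 0.0898] psi 92.2 grip 0.0228 F [-0.4  1.4 -2.2] q6 17
shift [ 3.92 -0.1   8.58] turn 0.2
```

View pics/lift1.png

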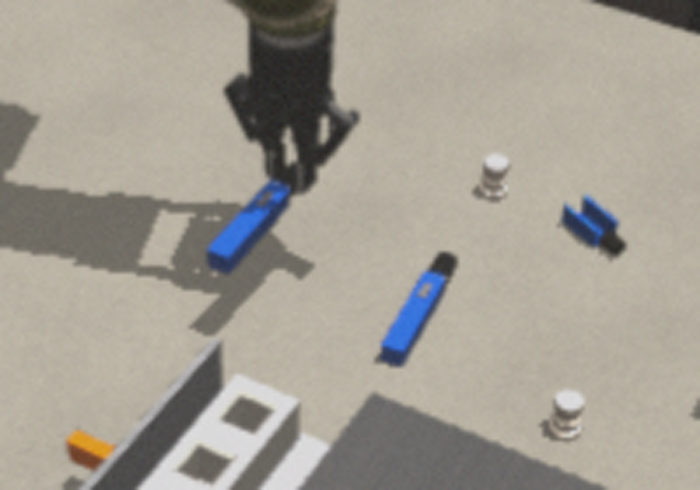

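```bash
cat >> h.py <<'E'
def onplane(im,uv,p,n):
    n_=cv2.undistortPoints(np.float32([[uv]]),im["camera_matrix"],np.array(im["dist"])).ravel()
    R=cv2.Rodrigues(np.array(im["rvec"]))[0]; c=-R.T@np.array(im["tvec"]).ravel(); d=R.T@np.array([n_[0],n_[1],1])
    return c+d*(np.dot(np.array(p)-c,n)/np.dot(d,n))
E
python3 - <<'E'
from h import *
im=optics.get_image("scene")
for uv in[(243,144),(240,141),(260,124)]: print(onplane(im,uv,[.425,.27,.1],[1,.035,0]).round(3))
for c in("scene","top"):
    im=optics.get_image(c)
    print([(np.round(d["point"],3),d["score"]) for t in("mic0","mic0_foot") for d in spotter.mark_of(t,c)])
E
```

```text
[0.429 0.142 0.09 ]
[0.43  0.126 0.115]
[0.426 0.251 0.095]
[(array([0.428, 0.214, 0.09 ]), 0.63), (array([0.574, 0.261, 0.012]), 0.62), (array([ 0.449, -0.398, -0.001]), 0.37), (array([0.424, 0.138, 0.089]), 0.51)]
[(array([0.431, 0.21 , 0.087]), 0.76), (array([0.573, 0.259, 0.011]), 0.74), (array([0.426, 0.139, 0.092]), 0.68)]
```

Request:
move_arm(series="0 0 3 0 -1;0 0 3 0 -1;0 0 3 0 -0.55;0 0 3 0 -0.55;0 0 3 0 -0.52;0 0 3 0 -0.52")

```text
time_s: 17.12
position: [0.4247, 0.2704, 0.0589]
tool_rot: [[-0.039, 0.999, 0.001], [0.999, 0.039, 0.0], [0.0, 0.001, -1.0]]
ft_force: [-0.6, 1.2, -2.2]
grip_width: 0.0224
gripper_force: 20.2
```

Request:
move_arm(series="0 0 0 0 -0.49;0 0 0 0 -0.49")

```text
time_s: 17.38
position: [0.4247, 0.2703, 0.0586]
tool_rot: [[-0.039, 0.999, 0.0], [0.999, 0.039, 0.0], [-0.0, 0.0, -1.0]]
ft_force: [-0.1, -0.8, -0.1]
grip_width: 0.0223
gripper_force: 20.2
```

Request:
move_arm(series="0 0 0 0 -0.48;0 0 0 0 -0.48")

```text
time_s: 17.62
position: [0.4246, 0.2703, 0.0586]
tool_rot: [[-0.039, 0.999, -0.0], [0.999, 0.039, -0.0], [-0.0, -0.0, -1.0]]
ft_force: [0.7, -0.1, -1.1]
grip_width: 0.0227
gripper_force: 20.2
```

Request:
move_arm(series="0 0 0 0 -0.472;0 0 0 0 -0.472")

```text
time_s: 17.88
position: [0.4246, 0.2703, 0.0586]
tool_rot: [[-0.039, 0.999, -0.0], [0.999, 0.039, -0.0], [-0.0, -0.0, -1.0]]
ft_force: [0.3, -0.3, -1.5]
grip_width: 0.0228
gripper_force: 20.2
```

```bash
cat > look.py <<'E'
from h import *
for c in("scene","top"):
    im=optics.get_image(c)
    print(c,[(t,np.round(d["point"],3).tolist(),round(d["score"],2)) for t in("mic0","mic0_foot") for d in spotter.mark_of(t,c) if d["score"]>.4])
s=observe();print(np.round(s["position"],4),s["grip_width"],s["gripper_force"],np.round(s["ft_force"],1))
E
python3 look.py
```

```text
scene [('mic0', [0.431, 0.212, 0.058], 0.58), ('mic0', [0.448, -0.086, 0.054], 0.44), ('mic0_foot', [0.43, 0.144, 0.058], 0.8)]
top [('mic0', [0.428, 0.21, 0.061], 0.69), ('mic0', [0.577, 0.259, 0.014], 0.65), ('mic0_foot', [0.425, 0.136, 0.06], 0.78)]
[0.4247 0.2703 0.0586] 0.022484189181163104 20.15231341123581 [ 0.3  0.5 -1.5]
```

Request:
move_arm(series="0 0 0 0 -0.466;0 0 0 0 -0.466")

```text
time_s: 18.42
position: [0.4246, 0.2703, 0.0586]
tool_rot: [[-0.039, 0.999, -0.0], [0.999, 0.039, -0.0], [-0.0, -0.0, -1.0]]
ft_force: [0.7, -0.3, -1.4]
grip_width: 0.0227
gripper_force: 14.9
```

Request:
move_arm(series="0 0 0 0 -0.46;0 0 0 0 -0.46")

```text
time_s: 18.68
position: [0.4247, 0.2703, 0.0586]
tool_rot: [[-0.039, 0.999, -0.0], [0.999, 0.039, -0.0], [-0.0, -0.0, -1.0]]
ft_force: [-0.1, -0.3, -1.3]
grip_width: 0.0231
gripper_force: 9.5
```

Request:
move_arm(series="0 0 0 0 -0.455;0 0 0 0 -0.455")

```text
time_s: 18.92
position: [0.4247, 0.2703, 0.0586]
tool_rot: [[-0.039, 0.999, 0.0], [0.999, 0.039, -0.0], [-0.0, 0.0, -1.0]]
ft_force: [0.1, 0.5, -0.2]
grip_width: 0.0234
gripper_force: 4.9
```

```bash
python3 look.py
```

```text
scene [('mic0', [0.431, 0.22, 0.038], 0.92), ('mic0', [0.575, 0.262, 0.013], 0.65), ('mic0_foot', [0.429, 0.153, 0.009], 0.92)]
top [('mic0', [0.429, 0.214, 0.04], 0.8), ('mic0', [0.576, 0.264, 0.014], 0.78), ('mic0_foot', [0.429, 0.149, 0.015], 0.74)]
[0.4246 0.2703 0.0586] 0.023455000821329824 4.91205096244812 [ 0.2  0.8 -0.4]
```

Request:
move_arm(series="-1.2 0 -1.5 0 -0.455;-2.6 0 -2.9 0 -0.455;-4 0 -4 0 -0.455;-5.5 0 -4.8 0 -0.455;-7.2 0 -5.4 0 -0.455;-8.9 0 -5.8 0 -0.455;-10.6 0 -6 0 -0.455;-12.3 0 -6 0 -0.455")

```text
time_s: 20.23
position: [0.4299, 0.1461, 0.1193]
tool_rot: [[-0.039, 0.999, 0.001], [0.999, 0.039, -0.0], [-0.0, 0.001, -1.0]]
ft_force: [-0.5, 0.4, 4.8]
grip_width: 0.0232
gripper_force: 3.3
```

```bash
python3 look.py
```

```text
scene [('mic0', [0.605, 0.255, 0.014], 0.83), ('mic0', [0.434, 0.148, 0.075], 0.65), ('mic0_foot', [0.429, 0.135, 0.0], 0.67)]
top [('mic0', [0.602, 0.251, 0.01], 0.96)]
[0.4295 0.1476 0.1186] 0.02323291297689906 3.276473879814148 [-0.3  0.5  4.3]
```

Request:
move_arm(series="0 0 0 0 -1;0 0 0 0 -1;0 0 -3 0 -1;0 0 -6 0 -1;0 0 -9.8 0 -1;0 0 -9.8 0 -1", force=30)

```text
time_s: 21.28
position: [0.43, 0.1479, 0.2181]
tool_rot: [[-0.04, 0.999, 0.004], [0.999, 0.04, 0.0], [-0.0, 0.004, -1.0]]
ft_force: [0.8, -0.8, -2.3]
grip_width: 0.0219
gripper_force: 29.9
```

```bash
python3 look.py; python3 - <<'E'
from h import *
to([.5393,-.1196,.217],92)
im=optics.get_image("scene")
cv2.imwrite("pics/up1.png",cv2.resize(im["pixels"][70:270,180:380],None,fx=3,fy=3,interpolation=cv2.INTER_CUBIC))
E
```

```text
scene [('mic0', [0.434, 0.147, 0.172], 0.79), ('mic0', [0.606, 0.249, 0.01], 0.73), ('mic0_foot', [0.43, 0.137, 0.099], 0.73)]
top [('mic0', [0.607, 0.252, 0.012], 0.83), ('mic0', [0.543, -0.115, 0.015], 0.6)]
[0.429  0.1475 0.2155] 0.021845997166404275 29.899437725543976 [ 0.9 -0.2 -1. ]
t 21.57 pos [0.429  0.1475 0.2155] psi 92.3 grip 0.0218 F [ 0.9 -0.2 -1. ] q6 2
shift [-27.12   9.96  -0.17] turn 0.3
```

View pics/up1.png

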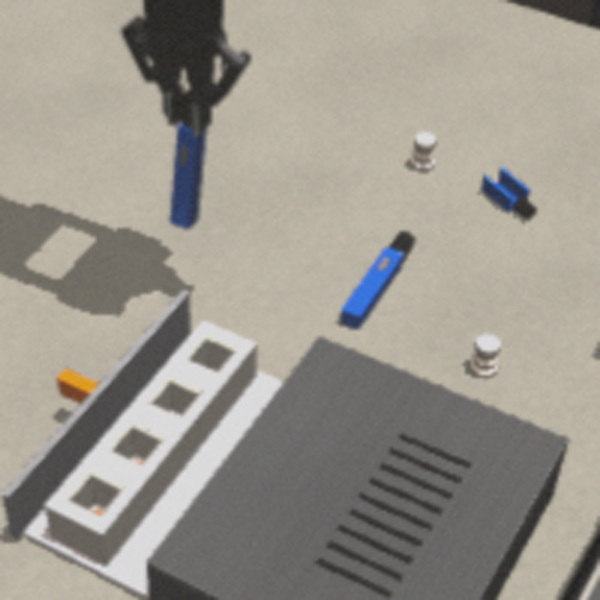

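Request:
move_arm(series="-26.2 10 0 0 -1;-26.2 10 0 0 -1;-26.2 10 0 0 -1;-26.2 10 0 0 -1;-26.2 10 0 0 -1;-26.2 10 0 0 -1")

```text
time_s: 22.38
position: [0.54, -0.1123, 0.2154]
tool_rot: [[-0.037, 0.999, -0.001], [0.999, 0.037, 0.0], [0.001, -0.001, -1.0]]
ft_force: [-1.4, 0.7, -1.9]
grip_width: 0.0218
gripper_force: 29.9
```

```bash
cat > look2.py <<'E'
from h import *
import sys
A=[]
for i in range(2):
  for c in("scene","top"):
    im=optics.get_image(c)
    print(c,[(t,np.round(d["point"],3).tolist(),round(d["score"],2)) for t in("mic0_foot","mic0") for d in spotter.mark_of(t,c) if d["score"]>.4 and d["point"][1]<.15])
s=observe();print(np.round(s["position"],4),s["grip_width"],s["gripper_force"],np.round(s["ft_force"],1))
im=optics.get_image("scene")
cv2.imwrite(sys.argv[1],cv2.resize(im["pixels"][110:310,150:350],None,fx=3,fy=3,interpolation=cv2.INTER_CUBIC))
E
python3 look2.py pics/ov1.png
```

```text
scene [('mic0_foot', [0.537, -0.127, 0.095], 0.66), ('mic0', [0.543, -0.11, 0.169], 0.62)]
top [('mic0_foot', [0.538, -0.127, 0.104], 0.62), ('mic0', [0.542, -0.188, 0.014], 0.73)]
scene [('mic0_foot', [0.537, -0.122, 0.098], 0.85), ('mic0', [0.545, -0.108, 0.17], 0.95)]
top [('mic0', [0.541, -0.114, 0.175], 0.43)]
[ 0.5397 -0.1102  0.2167] 0.022178884255358296 29.930829405784607 [ 1.  -0.4 -1.5]
```

View pics/ov1.png

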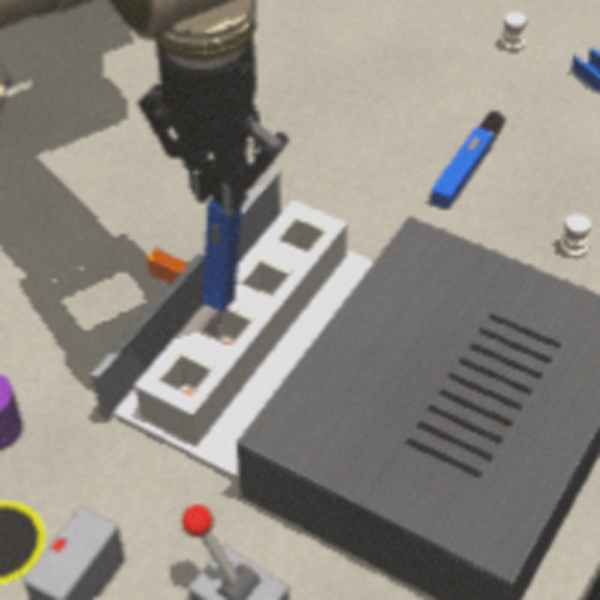

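Request:
move_arm(series="0.4 0.1 0 0 -1;0.4 0.1 2 0 -1;0.4 0.1 4 0 -1;0.4 0.1 5 0 -1;0.4 0.1 6 0 -1")

```text
time_s: 23.65
position: [0.5408, -0.1064, 0.1565]
tool_rot: [[-0.039, 0.999, 0.001], [0.999, 0.039, -0.0], [-0.0, 0.001, -1.0]]
ft_force: [0.1, 1.1, -1.5]
grip_width: 0.0218
gripper_force: 29.9
```

Request:
move_arm(series="0 0 0.8 0 -1;0 0 1.6 0 -1;0 0 2.1 0 -1;0 0 2.1 0 -1")

```text
time_s: 24.15
position: [0.5405, -0.1064, 0.1353]
tool_rot: [[-0.039, 0.999, -0.0], [0.999, 0.039, 0.0], [0.0, -0.0, -1.0]]
ft_force: [0.1, 0.6, -0.7]
grip_width: 0.022
gripper_force: 29.9
```

Request:
move_arm(series="0 0 0.2 0 -0.4;0 0 0.2 0 -0.2;0 0 0.2 0 0;0 0 0.2 0 0.2;0 0 -3 0 0.2;0 0 -8 0 0.2;0 0 -8 0 0.2", force=20)

```text
time_s: 25.02
position: [0.5419, -0.1069, 0.2193]
tool_rot: [[-0.039, 0.999, 0.007], [0.999, 0.04, -0.003], [-0.003, 0.007, -1.0]]
ft_force: [0.2, -1.2, -0.3]
grip_width: 0.0516
gripper_force: 0.0
```

```bash
python3 look2.py pics/in1.png; python3 - <<'E'
from h import *
for c in("top","scene"):
    im=optics.get_image(c)
    for m in spotter.cut_out("mic0",c)[:3]:
        v,u=np.nonzero(m["pixels"]); P=np.array([ray(im,(a,b),.016) for a,b in zip(u,v)])
        print(c,"mic",m["score"],cv2.minAreaRect(np.float32(P[:,:2]*1000)))
    print([(t,np.round(d["point"],3).tolist(),round(d["score"],2)) for t in("mic0","mic0_foot","tray_handle") for d in spotter.mark_of(t,c)])
to([.594,.308,.1],98)
E
```

```text
scene [('mic0_foot', [0.538, -0.121, 0.015], 0.7), ('mic0', [0.546, -0.104, 0.088], 0.72), ('mic0', [0.448, -0.086, 0.051], 0.6)]
top [('mic0', [0.544, -0.108, 0.09], 0.6)]
scene [('mic0_foot', [0.539, -0.117, 0.012], 0.6), ('mic0', [0.543, -0.104, 0.085], 0.74), ('mic0', [0.539, -0.052, 0.014], 0.51)]
top [('mic0_foot', [0.541, -0.116, 0.017], 0.53), ('mic0', [0.542, -0.108, 0.09], 0.49)]
[ 0.5406 -0.1064  0.2154] 0.05130881743712597 0.0 [0.1 0.8 0.2]
top mic 0.64 ((553.406982421875, -106.68019104003906), (25.817604064941406, 35.73835372924805), 89.92646026611328)
top mic 0.61 ((605.7796020507812, 248.38888549804688), (32.75660705566406, 149.75086975097656), 0.833676278591156)
top mic 0.47 ((549.551513671875, 468.430419921875), (28.76384162902832, 41.30458068847656), 0.6760903596878052)
[('mic0', [0.543, -0.111, 0.092], 0.63), ('mic0', [0.607, 0.249, 0.013], 0.63)]
scene mic 0.87 ((492.3578796386719, -42.281036376953125), (32.883087158203125, 157.2933349609375), 30.517528533935547)
scene mic 0.77 ((609.0671997070312, 244.1811065673828), (32.48799514770508, 165.7684326171875), 2.363734722137451)
[('mic0', [0.604, 0.253, 0.013], 0.64), ('mic0', [0.544, -0.106, 0.084], 0.58), ('mic0', [0.551, -0.383, 0.042], 0.58), ('mic0_foot', [0.541, -0.12, 0.015], 0.58), ('tray_handle', [0.446, -0.086, 0.052], 0.68), ('tray_handle', [0.54, 0.022, 0.013], 0.27)]
t 26.18 pos [ 0.5406 -0.1064  0.2156] psi 92.3 grip 0.0514 F [ 0.  -0.3 -0.4] q6 -26
shift [41.19  6.97 11.56] turn -5.7
```

View pics/in1.png

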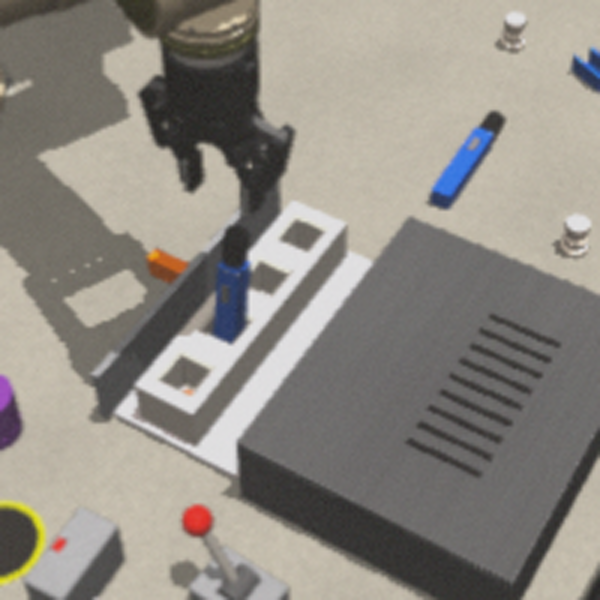

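Request:
move_arm(series="41.1 8 5 0.5 0.2;41.1 8 5 0.5 0.2;41.1 8 5 0.5 0.2;41.1 8 5 0.5 0.2;41.1 8 5 0.5 0.2;41.1 8 5 0.5 0.2;41.1 8 5 0.5 0.2;41.1 8 5 0.5 0.2")

```text
time_s: 27.18
position: [0.6037, 0.3104, 0.1643]
tool_rot: [[-0.035, 0.999, -0.001], [0.999, 0.035, -0.0], [-0.0, -0.001, -1.0]]
ft_force: [0.5, -0.2, -0.4]
grip_width: 0.0513
gripper_force: 0.0
```

```bash
python3 - <<'E'
from h import *
to([.604,.308,.004],91.7)
E
```

```text
t 27.18 pos [0.6037 0.3104 0.1643] psi 92.0 grip 0.0513 F [ 0.5 -0.2 -0.4] q6 15
shift [-0.24  0.04 16.03] turn 0.3
```

Request:
move_arm(series="-0.2 0 6 0 0.2;-0.2 0 12 0 0.2;-0.2 0 15 0 0.2;-0.2 0 15.8 0 0.2;-0.2 0 15.8 0 0.2;-0.2 0 15.8 0 -1;-0.2 0 15.8 0 -1;-0.2 0 15.8 0 -1")

```text
time_s: 28.18
position: [0.6051, 0.3056, 0.0092]
tool_rot: [[-0.031, 1.0, 0.003], [1.0, 0.031, 0.001], [0.001, 0.003, -1.0]]
ft_force: [-0.1, -0.5, 6.5]
grip_width: 0.0227
gripper_force: 22.9
```

Request:
move_arm(series="0 0 0 0 -1;-0.4 0 -2.3 0 -1;-1.2 0 -4.5 0 -1;-2.4 0 -5.3 0 -1;-3.9 0 -5.3 0 -1;-3.9 0 -5.3 0 -0.46;-3.9 0 -5.3 0 -0.46")

```text
time_s: 29.05
position: [0.6053, 0.2663, 0.0599]
tool_rot: [[-0.03, 1.0, -0.001], [1.0, 0.03, -0.0], [-0.0, -0.001, -1.0]]
ft_force: [-0.1, 0.5, -0.4]
grip_width: 0.023
gripper_force: 8.8
```

Request:
move_arm(series="0 0 0 0 -0.455;0 0 0 0 -0.455")

```text
time_s: 29.3
position: [0.6055, 0.2667, 0.0604]
tool_rot: [[-0.031, 1.0, -0.0], [1.0, 0.031, -0.0], [-0.0, -0.0, -1.0]]
ft_force: [-1.6, -0.7, -0.7]
grip_width: 0.0233
gripper_force: 3.9
```

```bash
python3 look.py
```

```text
scene [('mic0', [0.604, 0.217, 0.043], 0.83), ('mic0', [0.547, -0.106, 0.086], 0.82), ('mic0', [0.663, 0.461, -0.0], 0.61), ('mic0_foot', [0.539, -0.119, 0.016], 0.57)]
top [('mic0', [0.541, -0.107, 0.089], 0.48), ('mic0_foot', [0.536, -0.045, 0.016], 0.73), ('mic0_foot', [0.54, -0.122, 0.018], 0.63)]
[0.6056 0.2665 0.0606] 0.0230436734732676 3.9518073946237564 [-0.8  0.1  0.5]
```

Request:
move_arm(series="-1.2 0 -1.5 0 -0.455;-2.6 0 -2.9 0 -0.455;-4 0 -4 0 -0.455;-5.5 0 -4.8 0 -0.455;-7.2 0 -5.4 0 -0.455;-8.9 0 -5.8 0 -0.455;-10.6 0 -6 0 -0.455;-12.3 0 -6 0 -0.455")

```text
time_s: 30.6
position: [0.6092, 0.142, 0.1202]
tool_rot: [[-0.03, 1.0, -0.001], [1.0, 0.03, -0.001], [-0.0, -0.001, -1.0]]
ft_force: [-0.0, 0.2, 1.2]
grip_width: 0.0233
gripper_force: 0.6
```

Request:
move_arm(series="-0.8 0 0 0 -0.455;-0.8 0 0 0 -1;-0.8 0 0 0 -1;-0.8 0 -3 0 -1;-0.8 0 -6 0 -1;-0.8 0 -9.8 0 -1;-0.8 0 -9.8 0 -1", force=30)

```text
time_s: 31.48
position: [0.6104, 0.1362, 0.2212]
tool_rot: [[-0.032, 0.999, 0.005], [1.0, 0.032, 0.0], [-0.0, 0.005, -1.0]]
ft_force: [-0.9, -0.3, -1.6]
grip_width: 0.021
gripper_force: 29.6
```

```bash
python3 look.py;python3 look.py; python3 - <<'E'
from h import *
to([.5385,.0202,.217],92)
E
```

```text
scene [('mic0', [0.61, 0.145, 0.178], 0.93), ('mic0', [0.544, -0.104, 0.087], 0.65), ('mic0_foot', [0.539, -0.115, 0.013], 0.86)]
top [('mic0', [0.542, -0.107, 0.092], 0.67), ('mic0_foot', [0.538, -0.126, 0.017], 0.47)]
[0.6092 0.1356 0.2173] 0.02151353885129686 29.576128721237183 [ 0.7 -0.3 -1.4]
scene [('mic0', [0.545, -0.108, 0.088], 0.74), ('mic0', [0.606, 0.143, 0.174], 0.71), ('mic0', [0.758, -0.08, 0.002], 0.52), ('mic0_foot', [0.539, -0.118, 0.016], 0.83)]
top [('mic0', [0.542, -0.108, 0.091], 0.42), ('mic0_foot', [0.543, -0.123, 0.019], 0.48)]
[0.6096 0.1355 0.2184] 0.021771127477791658 29.576306641101837 [-0.4 -0.2 -2.7]
t 32.08 pos [0.6096 0.1355 0.2184] psi 91.8 grip 0.0218 F [-0.4 -0.2 -2.7] q6 0
shift [-11.31  -7.46   0.14] turn -0.2
```

Request:
move_arm(series="-13 -7.5 0 0 -1;-13 -7.5 0 0 -1;-13 -7.5 0 0 -1;-13 -7.5 0 0 -1")

```text
time_s: 32.58
position: [0.5382, 0.002, 0.219]
tool_rot: [[-0.028, 1.0, 0.0], [1.0, 0.028, -0.0], [-0.0, 0.0, -1.0]]
ft_force: [0.1, 0.1, -0.7]
grip_width: 0.0214
gripper_force: 29.8
```

```bash
python3 look2.py pics/ov2.png
```

```text
scene [('mic0_foot', [0.541, -0.117, 0.014], 0.75), ('mic0', [0.545, -0.103, 0.088], 0.95), ('mic0', [0.533, 0.009, 0.174], 0.78)]
top [('mic0_foot', [0.538, -0.122, 0.016], 0.67), ('mic0', [0.542, -0.107, 0.089], 0.7)]
scene [('mic0_foot', [0.54, -0.118, 0.013], 0.74), ('mic0_foot', [0.445, -0.089, 0.054], 0.74), ('mic0', [0.535, 0.008, 0.175], 0.76), ('mic0', [0.547, -0.106, 0.086], 0.55)]
top [('mic0_foot', [0.539, -0.124, 0.019], 0.6), ('mic0', [0.547, -0.112, 0.092], 0.68)]
[0.5387 0.0035 0.2186] 0.02155340073729818 29.746427536010742 [-0.2 -0.8 -1.9]
```

View pics/ov2.png

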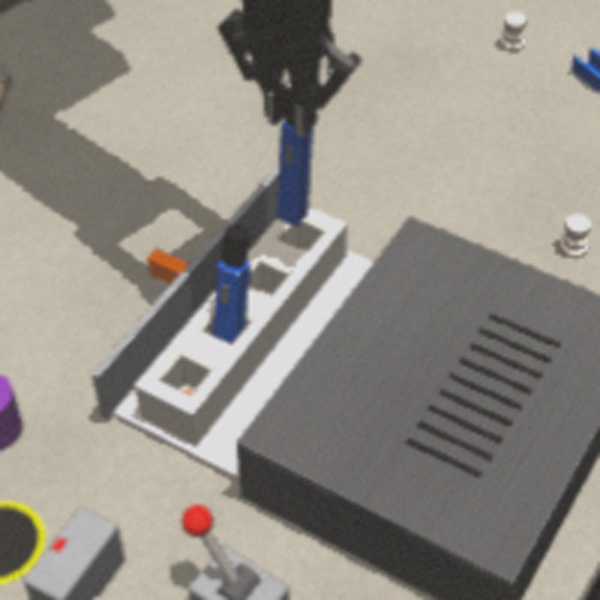

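```bash
python3 - <<'E'
from h import *
im=optics.get_image("scene")
for uv in[(247.7,181),(247.7,183)]: print([ray(im,uv,z).round(4) for z in(.095,.10,.105)])
for p in [(.5385,.02,.1),(.5385,.01,.1)]: print((px(im,p)-[150,110])*3)
m=[d for d in spotter.cut_out("mic0","scene")]
for d in m:
    v,u=np.nonzero(d["pixels"]); print(d["score"],u.min(),u.max(),v.min(),v.max(), u[v>v.max()-3].mean())
E
```

```text
[array([0.5353, 0.0078, 0.095 ]), array([0.5381, 0.0038, 0.1   ]), array([ 5.408e-01, -2.000e-04,  1.050e-01])]
[array([0.5398, 0.001 , 0.095 ]), array([ 0.5425, -0.0029,  0.1   ]), array([ 0.5452, -0.0069,  0.105 ])]
[302.48643494 203.11921692]
[296.92932129 209.32223511]
0.94 221 233 185 223 225.61904761904762
0.53 242 253 140 184 247.30434782608697
```

Request:
move_arm(series="1.3 0 1 0 -1;1.3 0 2.8 0 -1;1.3 0 2.8 0 -1")

```text
time_s: 33.7
position: [0.5374, 0.0171, 0.1891]
tool_rot: [[-0.031, 1.0, -0.003], [1.0, 0.031, 0.001], [0.001, -0.003, -1.0]]
ft_force: [0.1, 0.2, -1.7]
grip_width: 0.0215
gripper_force: 29.7
```

```bash
python3 look2.py pics/ov3.png; python3 -c "
import cv2
im=cv2.imread('pics/ov3.png')[50:350,100:400]; cv2.imwrite('pics/ov3c.png',cv2.resize(im,None,fx=2,fy=2,interpolation=2))"
```

```text
scene [('mic0_foot', [0.54, -0.12, 0.015], 0.9), ('mic0', [0.535, 0.026, 0.143], 0.68), ('mic0', [0.544, -0.105, 0.084], 0.64)]
top [('mic0_foot', [0.541, -0.122, 0.02], 0.6), ('mic0', [0.543, -0.106, 0.09], 0.51), ('mic0', [0.54, -0.186, 0.01], 0.43)]
scene [('mic0_foot', [0.538, -0.12, 0.016], 0.7), ('mic0', [0.538, 0.021, 0.148], 0.75), ('mic0', [0.546, -0.102, 0.088], 0.54)]
top [('mic0_foot', [0.538, -0.123, 0.02], 0.58), ('mic0', [0.544, -0.108, 0.088], 0.64)]
[0.5382 0.0162 0.1907] 0.021292651431656116 29.662124812602997 [-0.1  0.1 -0.8]
```

View pics/ov3c.png

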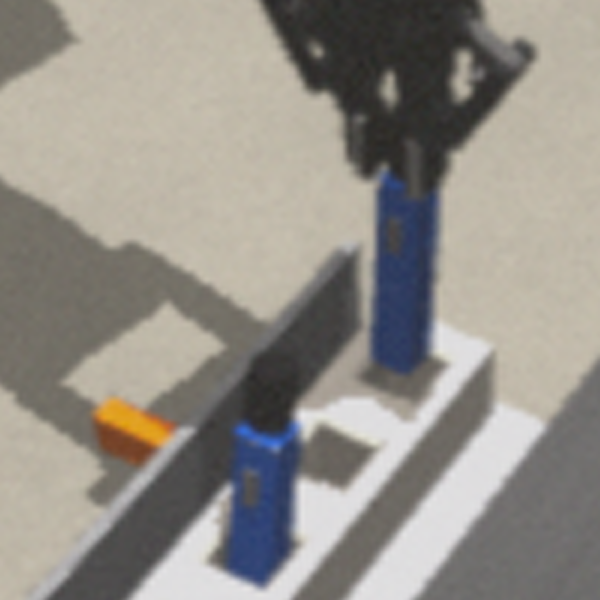

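Request:
move_arm(series="0 0 1 0 -1;0 0 2 0 -1;0 0 2 0 -1")

```text
time_s: 34.72
position: [0.5377, 0.0163, 0.1694]
tool_rot: [[-0.031, 1.0, -0.002], [1.0, 0.031, 0.0], [0.001, -0.002, -1.0]]
ft_force: [0.0, -1.2, -1.8]
grip_width: 0.0213
gripper_force: 29.7
```

Request:
move_arm(series="0 0 1 0 -1;0 0 2 0 -1;0 0 3 0 -1;0 0 3.4 0 -1;0 0 3.4 0 -1")

```text
time_s: 35.35
position: [0.5382, 0.0163, 0.1363]
tool_rot: [[-0.031, 1.0, -0.0], [1.0, 0.031, 0.0], [0.0, -0.0, -1.0]]
ft_force: [-0.1, 0.1, -1.6]
grip_width: 0.0213
gripper_force: 29.7
```

Request:
move_arm(series="0 0 0.3 0 -0.4;0 0 0.3 0 -0.2;0 0 0.3 0 0;0 0 0.3 0 0.2;0 0 -3 0 0.2;0 0 -8.5 0 0.2;0 0 -8.5 0 0.2", force=20)

```text
time_s: 36.22
position: [0.5397, 0.0161, 0.2255]
tool_rot: [[-0.031, 0.999, 0.008], [1.0, 0.031, -0.002], [-0.002, 0.008, -1.0]]
ft_force: [0.1, 0.2, 0.2]
grip_width: 0.0512
gripper_force: 0.0
```

```bash
python3 look2.py pics/in2.png; python3 - <<'E'
from h import *
for i in range(2):
  for c in("top","scene"):
    im=optics.get_image(c)
    for t in ["mic0","mic0_foot","tx","ring","sync_eye","charge_tip","tray_handle"]:
        print(c,t,[(np.round(d["point"],3).tolist(),round(d["score"],2)) for d in spotter.mark_of(t,c) if d["score"]>.4])
    if i==0:cv2.imwrite(f"pics/tx_{c}.png",cv2.resize(im["pixels"][150:280,300:440] if c=="top" else im["pixels"][200:350,60:260],None,fx=4,fy=4,interpolation=cv2.INTER_CUBIC))
a=cv2.imread("pics/tx_top.png");b=cv2.imread("pics/in2.png")[:520]
cv2.imwrite("pics/cmb.png",cv2.resize(np.hstack([a,b[:, :600]]),(800,358)))
to([.445,-.398,.15],0)
E
```

```text
scene [('mic0_foot', [0.542, -0.116, 0.014], 0.69), ('mic0_foot', [0.543, -0.185, 0.016], 0.61), ('mic0', [0.542, -0.106, 0.086], 0.75), ('mic0', [0.537, 0.016, 0.09], 0.73), ('mic0', [0.536, 0.021, 0.016], 0.44)]
top [('mic0_foot', [0.445, -0.4, -0.002], 0.58), ('mic0_foot', [0.537, -0.125, 0.019], 0.56), ('mic0', [0.543, -0.11, 0.09], 0.7)]
scene [('mic0_foot', [0.538, -0.116, 0.012], 0.83), ('mic0', [0.534, 0.018, 0.09], 0.62), ('mic0', [0.547, -0.104, 0.086], 0.57)]
top [('mic0_foot', [0.543, -0.121, 0.018], 0.43), ('mic0', [0.543, -0.109, 0.091], 0.48)]
[0.5382 0.0163 0.2213] 0.05139437072253488 0.0 [-0.2 -0.1  1.1]
top mic0 [([0.541, -0.109, 0.09], 0.55), ([0.656, -0.323, 0.092], 0.43)]
top mic0_foot [([0.542, -0.122, 0.018], 0.57)]
top tx [([0.398, -0.298, -0.001], 0.77), ([0.346, -0.424, 0.007], 0.72), ([0.456, -0.499, -0.002], 0.62)]
top ring [([0.478, -0.384, -0.003], 0.73)]
top sync_eye [([0.554, -0.387, 0.04], 0.57)]
top charge_tip []
top tray_handle [([0.445, -0.083, 0.052], 0.8)]
scene mic0 [([0.548, -0.106, 0.089], 0.75), ([0.539, 0.016, 0.088], 0.63)]
scene mic0_foot 
[... 798 characters left out ...]
0.324, 0.093], 0.5)]
top tray_handle [([0.542, -0.188, 0.01], 0.67), ([0.448, -0.082, 0.054], 0.65)]
scene mic0 [([0.546, -0.103, 0.087], 0.76), ([0.537, 0.015, 0.088], 0.76)]
scene mic0_foot [([0.54, -0.116, 0.014], 0.56)]
scene tx [([0.455, -0.505, -0.003], 0.9), ([0.448, -0.4, 0.0], 0.83), ([0.344, -0.426, -0.0], 0.64), ([0.395, -0.296, -0.002], 0.63), ([0.656, -0.449, 0.005], 0.62)]
scene ring [([0.48, -0.384, -0.002], 0.89)]
scene sync_eye [([0.55, -0.384, 0.04], 0.78)]
scene charge_tip [([0.657, -0.318, 0.09], 0.66)]
scene tray_handle [([0.444, -0.086, 0.05], 0.58)]
t 38.48 pos [0.5382 0.0163 0.2216] psi 91.8 grip 0.0513 F [-0.5  0.4 -0.3] q6 -13
shift [-41.12 -10.59   7.16] turn -88.2
```

View pics/cmb.png

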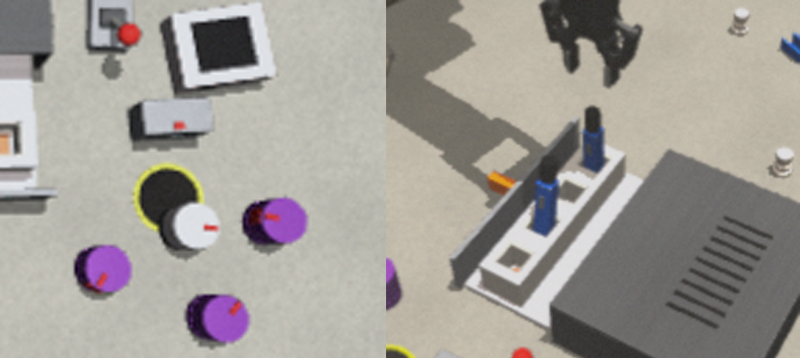

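Request:
move_arm(series="-41.2 -10.6 2 137 1;-41.2 -10.6 2 137 1;-41.2 -10.6 2 137 1;-41.2 -10.6 2 137 1;-41.2 -10.6 2 137 1;-41.2 -10.6 2 137 1;-41.2 -10.6 2 137 1;-41.2 -10.6 2 137 1", force=40)

```text
time_s: 39.48
position: [0.4435, -0.4021, 0.2006]
tool_rot: [[0.996, 0.091, -0.001], [0.091, -0.996, 0.0], [-0.001, -0.0, -1.0]]
ft_force: [0.2, 0.4, 0.2]
grip_width: 0.0853
gripper_force: 0.0
```

```bash
python3 - <<'E'
from h import *
to([.447,-.399,.12],-45)
E
```

```text
t 39.48 pos [ 0.4435 -0.4021  0.2006] psi 5.2 grip 0.0853 F [0.2 0.4 0.2] q6 31
shift [ 0.38 -0.27  8.06] turn 50.2
```

Request:
move_arm(series="0.4 -0.3 6 50 1;0.4 -0.3 8 50 1;0.4 -0.3 8 50 1;0.4 -0.3 8 50 1;0.4 -0.3 8 50 1;0.4 -0.3 8 50 1")

```text
time_s: 40.22
position: [0.4486, -0.3954, 0.1216]
tool_rot: [[0.718, -0.696, 0.0], [-0.696, -0.718, 0.0], [0.0, -0.0, -1.0]]
ft_force: [-0.2, 0.2, 0.3]
grip_width: 0.0852
gripper_force: 0.0
```

```bash
python3 - <<'E'
from h import *
to([.447,-.399,.022],-45)
E
```

```text
t 40.23 pos [ 0.4486 -0.3954  0.1216] psi -44.1 grip 0.0852 F [-0.2  0.2  0.3] q6 81
shift [0.13 0.37 9.96] turn 0.9
```

Request:
move_arm(series="0.1 0.4 3 0.9 1;0.1 0.4 7 0.9 1;0.1 0.4 10 0.9 1;0.1 0.4 10 0.9 1;0.1 0.4 10 0.9 -1;0.1 0.4 10 0.9 -1;0.1 0.4 10 0.9 -1;0.1 0.4 10 0.9 -1")

```text
time_s: 41.22
position: [0.4471, -0.3996, 0.0233]
tool_rot: [[0.706, -0.708, 0.002], [-0.708, -0.706, -0.002], [0.003, 0.0, -1.0]]
ft_force: [-0.8, 0.5, 6.6]
grip_width: 0.051
gripper_force: 41.5
```

Request:
move_arm(series="0 0 0 0 -1;0 0 -0.5 0 -1;0 0 -1.2 0 -1;0 0 -1.2 0 -1")

```text
time_s: 41.72
position: [0.4467, -0.3992, 0.0342]
tool_rot: [[0.706, -0.708, 0.001], [-0.708, -0.706, -0.001], [0.001, 0.0, -1.0]]
ft_force: [0.5, 0.4, -3.2]
grip_width: 0.051
gripper_force: 42.2
```

```bash
python3 - <<'E'
from h import *
for i in range(2):
  for c in("top","scene"):
    optics.get_image(c)
    print([(np.round(d["point"],3).tolist(),round(d["score"],2)) for d in spotter.mark_of("tx",c) if d["score"]>.3])
s=to([.479,-.385,.034],47)
E
```

```text
[([0.534, -0.044, 0.014], 0.65)]
[([0.342, -0.425, 0.002], 0.83), ([0.455, -0.5, -0.002], 0.73), ([0.448, -0.402, 0.01], 0.56), ([0.399, -0.299, -0.0], 0.53)]
[]
[([0.341, -0.428, -0.0], 0.92), ([0.451, -0.503, -0.002], 0.9), ([0.399, -0.298, -0.004], 0.58), ([0.448, -0.401, 0.011], 0.55)]
t 42.12 pos [ 0.4465 -0.3989  0.0334] psi -45.1 grip 0.051 F [-0.7 -0.6 -3.3] q6 82
shift [ 1.31 -3.29 -0.06] turn 87.9
```

Request:
move_arm(series="1.3 -3.3 0 -92 -1;1.3 -3.3 0 -92 -1;1.3 -3.3 0 -92 -1;1.3 -3.3 0 -92 -1;1.3 -3.3 0 -92 -1;1.3 -3.3 0 -92 -1;1.3 -3.3 0 -92 -1;1.3 -3.3 0 -92 -1")

```text
time_s: 43.12
position: [0.479, -0.3848, 0.0335]
tool_rot: [[0.752, 0.659, -0.0], [0.659, -0.752, 0.0], [0.0, -0.0, -1.0]]
ft_force: [-0.4, 0.4, -2.8]
grip_width: 0.0509
gripper_force: 42.4
```

```bash
python3 - <<'E'
from h import *
s=to([.479,-.385,.034],47)
im=optics.get_image("scene")
cv2.imwrite("pics/txr.png",cv2.resize(im["pixels"][220:340,80:240],None,fx=4.5,fy=4.5,interpolation=cv2.INTER_CUBIC))
E
```

```text
t 43.12 pos [ 0.479  -0.3848  0.0335] psi 41.2 grip 0.0509 F [-0.4  0.4 -2.8] q6 -1
shift [-0.01  0.01 -0.05] turn -5.8
```

View pics/txr.png

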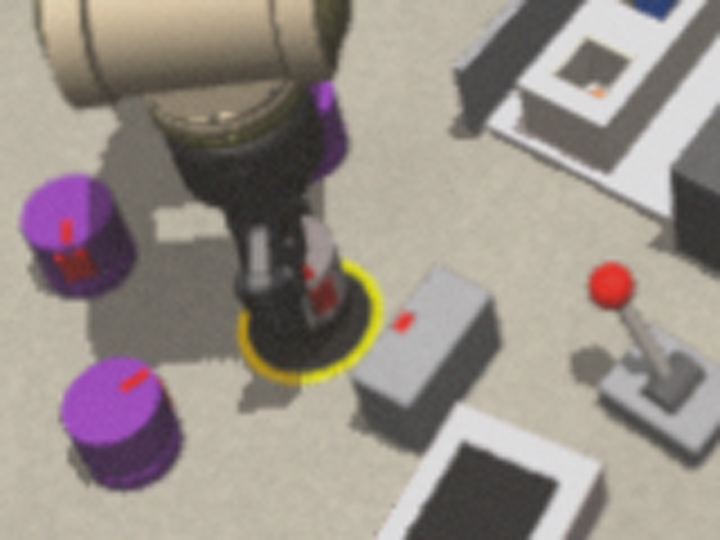

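Request:
move_arm(series="0 0 0.6 -6 -1;0 0 1.1 -6 -1;0 0 1.1 -6 -1;0 0 1.1 -6 0;0 0 1.1 -6 1;0 0 1.1 -6 1;0 0 1.1 -6 1")

```text
time_s: 44.05
position: [0.4791, -0.3849, 0.0225]
tool_rot: [[0.684, 0.729, 0.0], [0.729, -0.684, -0.0], [0.0, 0.0, -1.0]]
ft_force: [0.5, 1.0, 0.0]
grip_width: 0.0859
gripper_force: 0.0
```

Request:
move_arm(series="0 0 -6 0 1;0 0 -12 0 1;0 0 -18 0 1;-8 10 -18 0 1;-16 20 -18 0 1;-16 20 -18 0 1;-16 20 -18 0 1;-16 20 -18 0 1")

```text
time_s: 45.05
position: [0.513, -0.6388, 0.198]
tool_rot: [[0.686, 0.728, -0.003], [0.728, -0.686, 0.005], [0.001, -0.005, -1.0]]
ft_force: [-13.3, 16.5, 11.9]
grip_width: 0.0853
gripper_force: 0.0
```

```bash
python3 - <<'E'
from h import *
for i in range(2):
  for c in("top","scene"):
    im=optics.get_image(c)
    for t in("tx","ring","sync_eye","charge_tip","tray_handle"):print(c,t,[(np.round(d["point"],3).tolist(),round(d["score"],2)) for d in spotter.mark_of(t,c) if d["score"]>.3])
im=optics.get_image("top")
cv2.imwrite("pics/txd.png",cv2.resize(im["pixels"][150:270,310:440],None,fx=5,fy=5,interpolation=cv2.INTER_CUBIC))
hsv=cv2.cvtColor(im["pixels"],cv2.COLOR_BGR2HSV); red=(((hsv[...,0]<8)|(hsv[...,0]>172))&(hsv[...,1]>120)&(hsv[...,2]>90)).astype(np.uint8)
n,l,st,ce=cv2.connectedComponentsWithStats(red)
for i in range(1,n): 
    if st[i,4]>=3: print(st[i],ce[i].round(1),ray(im,ce[i],.056).round(3))
to([.479,-.385,.034],47)
E
```

```text
top tx [([0.762, 0.199, 0.0], 0.56), ([0.449, -0.085, 0.053], 0.34)]
top ring []
top sync_eye [([0.552, -0.382, 0.039], 0.85)]
top charge_tip [([0.655, -0.323, 0.093], 0.43)]
top tray_handle [([0.449, -0.085, 0.056], 0.7), ([0.656, -0.325, 0.093], 0.58)]
scene tx [([0.396, -0.299, 0.0], 0.96), ([0.536, 0.012, 0.087], 0.67), ([0.34, -0.424, -0.001], 0.56), ([0.452, -0.5, 0.0], 0.56), ([0.657, -0.319, 0.089], 0.53)]
scene ring [([0.479, -0.386, -0.002], 0.73)]
scene sync_eye [([0.552, -0.382, 0.043], 0.88)]
scene charge_tip [([0.661, -0.32, 0.09], 0.61)]
scene tray_handle [([0.444, -0.086, 0.055], 0.74)]
top tx [([0.457, -0.498, -0.006], 0.61)]
top ring []
top sync_eye [([0.554, -0.386, 0.04], 0.74)]
top charge_tip [([0.652, -0.324, 0.091], 0.51)]
top tray_handle [([0.449, -0.084, 0.054], 0.74)]
scene tx [([0.48, -0.386, -0.0], 0.97), ([0.454, -0.502, -0.0], 0.94), ([0.397, -0.298, -0.002], 0.76), ([0.346, -0.424, -0.002], 0.7)]
scene ring [([0.756, 0.2, -0.005], 0.72), ([0.477, -0.388, -0.001], 0.57), ([0.541, -0.117, 0.014], 0.55), ([0.545, -0.106, 0.088], 0.44)]
scene sync_eye [([0.552, -0.383, 0.042], 0.72), ([0.538, 0.017, 0.086], 0.33)]
scene charge_tip [([0.658, -0.321, 0.09], 0.44)]
scene tray_handle [([0.445, -0.085, 0.052], 0.98), ([0.554, 0.467, 0.004], 0.47), ([0.536, 0.016, 0.089], 0.31)]
[343 159   8   7  47] [346.3 161.9] [ 0.664 -0.33   0.056]
[363 195   4   2   7] [364.7 195.4] [ 0.557 -0.385  0.056]
[458 354   7   8  39] [460.8 357.8] [ 0.08  -0.647  0.056]
t 46.3 pos [ 0.5147 -0.6373  0.202 ] psi 46.9 grip 0.0855 F [ 0.7  0.1 -0.3] q6 -16
shift [ 15.97 -19.87  16.78] turn -0.1
```

View pics/txd.png

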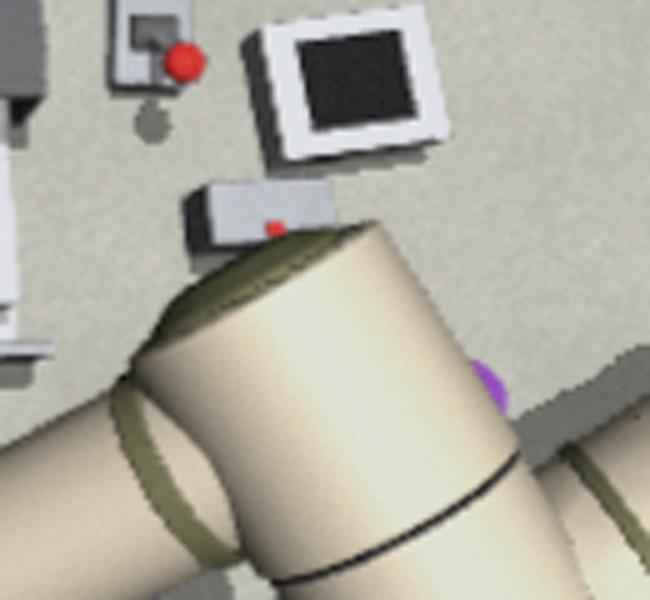

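```bash
python3 - <<'E'
from h import *
to([.56,-.322,.16],90)
E
```

```text
t 46.3 pos [ 0.5147 -0.6373  0.202 ] psi 46.9 grip 0.0855 F [ 0.7  0.1 -0.3] q6 -16
shift [ 26.11 -18.26   4.18] turn -43.1
```

Request:
move_arm(series="26.1 -18.3 0 -43 1;26.1 -18.3 0 -43 1;26.1 -18.3 0 -43 1;26.1 -18.3 0 -43 1;26.1 -18.3 0 -43 1;26.1 -18.3 0 -43 1;26.1 -18.3 4 -43 1;26.1 -18.3 4 -43 1")

```text
time_s: 47.3
position: [0.5586, -0.3216, 0.1593]
tool_rot: [[0.003, 1.0, -0.004], [1.0, -0.003, 0.003], [0.003, -0.004, -1.0]]
ft_force: [0.1, -0.3, 0.3]
grip_width: 0.0858
gripper_force: 0.0
```

```bash
python3 - <<'E'
from h import *
to([.563,-.322,.08],90)
to([.666,-.322,.08],90)
for c in("scene","top"):
    im=optics.get_image(c)
    print([(np.round(d["point"],3).tolist(),round(d["score"],2)) for t in("charge_tip","tx") for d in spotter.mark_of(t,c) if d["score"]>.3])
cv2.imwrite("pics/lev.png",cv2.resize(im["pixels"][130:270,300:440],None,fx=4,fy=4,interpolation=cv2.INTER_CUBIC))
E
```

```text
t 47.3 pos [ 0.5586 -0.3216  0.1593] psi 89.8 grip 0.0858 F [ 0.1 -0.3  0.3] q6 -40
shift [-0.06  0.47  7.93] turn -0.2
t 47.3 pos [ 0.5586 -0.3216  0.1593] psi 89.8 grip 0.0858 F [ 0.1 -0.3  0.3] q6 -40
shift [-0.02 10.77  7.89] turn -0.2
[([0.659, -0.321, 0.089], 0.6), ([0.454, -0.504, -0.003], 0.93), ([0.483, -0.389, -0.001], 0.74), ([0.397, -0.299, -0.001], 0.6), ([0.344, -0.426, -0.001], 0.56), ([0.477, -0.386, -0.004], 0.34)]
[([0.448, -0.084, 0.054], 0.63), ([0.654, -0.32, 0.091], 0.37), ([0.344, -0.423, 0.0], 0.71), ([0.457, -0.499, -0.002], 0.57)]
```

View pics/lev.png

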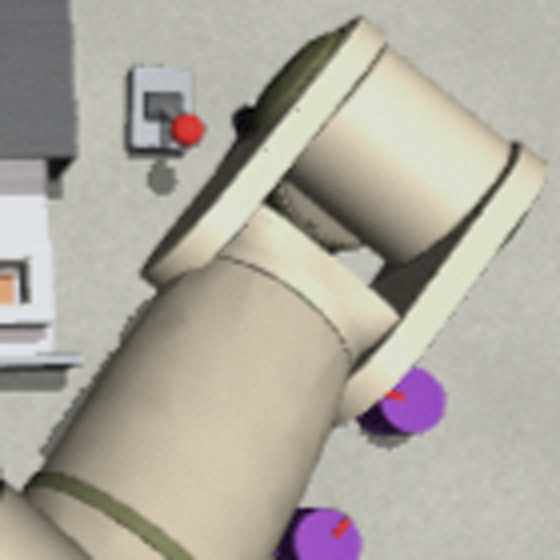

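Request:
move_arm(series="0 0.4 5 0 1;0 0.4 9.6 0 1;0 0.4 9.6 0 1;0 2.5 9.6 0 1;0 4 9.6 0 1;0 5.5 9.6 0 1;0 7 9.6 0 1;0 8.5 9.6 0 1")

```text
time_s: 48.6
position: [0.6459, -0.3229, 0.0694]
tool_rot: [[0.003, 1.0, 0.004], [1.0, -0.003, -0.003], [-0.003, 0.004, -1.0]]
ft_force: [-1.4, -0.5, -0.2]
grip_width: 0.0856
gripper_force: 0.5
```

Request:
move_arm(series="0 1 0 0 1;0 2 0 0 1;0 2.6 0 0 1;0 2.6 0 0 1")

```text
time_s: 49.1
position: [0.6643, -0.3225, 0.068]
tool_rot: [[0.004, 1.0, -0.016], [1.0, -0.004, 0.002], [0.002, -0.016, -1.0]]
ft_force: [-44.3, 6.0, 20.2]
grip_width: 0.0853
gripper_force: 22.7
```

```bash
python3 - <<'E'
from h import *
to([.666,-.322,.08],90)
for c in("scene","top"):
    im=optics.get_image(c)
    print([(np.round(d["point"],3).tolist(),round(d["score"],2)) for t in("charge_tip",) for d in spotter.mark_of(t,c) if d["score"]>.3])
E
```

```text
t 49.1 pos [ 0.6643 -0.3225  0.068 ] psi 89.8 grip 0.0853 F [-44.3   6.   20.2] q6 -35
shift [ 0.05  0.16 -1.2 ] turn -0.2
[([0.732, -0.321, 0.091], 0.65)]
[]
```

Request:
move_arm(series="0 -4 0 0 1;0 -8 0 0 1;0 -8 -6 0 1;0 -8 -14 0 1;20 -8 -14 0 1;20 -8 -14 0 1;20 -8 -14 0 1")

```text
time_s: 50.18
position: [0.5912, -0.1333, 0.2059]
tool_rot: [[0.003, 1.0, 0.002], [1.0, -0.003, -0.001], [-0.001, 0.002, -1.0]]
ft_force: [-0.1, 0.5, -0.3]
grip_width: 0.0855
gripper_force: 0.0
```

Request:
move_arm(series="30 -14 0 0 1;30 -14 0 0 1;30 -14 0 0 1;30 -14 0 0 1;30 -14 0 0 1;30 -14 0 0 1;30 -14 0 0 1")

```text
time_s: 51.05
position: [0.452, 0.166, 0.205]
tool_rot: [[0.001, 1.0, 0.002], [1.0, -0.001, -0.001], [-0.001, 0.002, -1.0]]
ft_force: [0.7, -0.6, 0.0]
grip_width: 0.0855
gripper_force: 0.0
```

```bash
python3 - <<'E'
from h import *
to([.666,-.322,.08],90)
for c in("scene","top"):
    im=optics.get_image(c)
    for t in("charge_tip","tx","mic0","mic0_foot","tray_handle","well0"):
        print(c,t,[(np.round(d["point"],3).tolist(),round(d["score"],2)) for d in spotter.mark_of(t,c) if d["score"]>.4])
    if c=="scene": a=im["pixels"][160:340,90:290]
    else: b=im["pixels"][130:270,250:420]
a=cv2.resize(a,(400,360),interpolation=2); b=cv2.resize(b,(400,329),interpolation=2); b=np.vstack([b,np.zeros((31,400,3),np.uint8)])
cv2.imwrite("pics/fin.png",cv2.resize(np.hstack([a,b]),(800,360)))
E
```

```text
t 51.05 pos [0.452 0.166 0.205] psi 90.0 grip 0.0855 F [ 0.7 -0.6  0. ] q6 6
shift [-48.78  21.4   12.58] turn -0.0
scene charge_tip [([0.732, -0.324, 0.09], 0.56)]
scene tx [([0.478, -0.387, -0.0], 0.98), ([0.454, -0.504, -0.0], 0.83), ([0.344, -0.426, -0.004], 0.78), ([0.397, -0.3, -0.001], 0.75)]
scene mic0 [([0.538, 0.014, 0.09], 0.7), ([0.546, -0.103, 0.087], 0.62)]
scene mic0_foot [([0.542, -0.118, 0.014], 0.57)]
scene tray_handle [([0.447, -0.089, 0.054], 0.76)]
scene well0 [([0.538, -0.12, 0.017], 0.95), ([0.538, 0.024, 0.015], 0.64), ([0.542, -0.184, 0.015], 0.6), ([0.539, -0.049, 0.013], 0.59)]
top charge_tip [([0.732, -0.326, 0.094], 0.6)]
top tx [([0.4, -0.3, -0.0], 0.73), ([0.341, -0.421, 0.001], 0.7), ([0.477, -0.384, -0.003], 0.63), ([0.534, 0.015, 0.09], 0.47)]
top mic0 [([0.545, -0.107, 0.088], 0.52)]
top mic0_foot []
top tray_handle [([0.447, -0.085, 0.054], 0.77), ([0.479, -0.386, -0.002], 0.68)]
top well0 [([0.54, -0.189, 0.01], 0.98), ([0.54, -0.114, 0.016], 0.97), ([0.535, 0.016, 0.014], 0.94), ([0.536, -0.043, 0.016], 0.82), ([0.659, 0.46, 0.005], 0.71)]
```

View pics/fin.png

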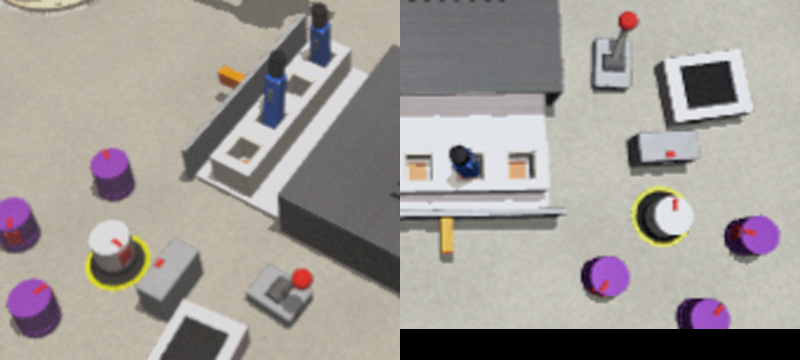

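```bash
python3 -c "
from h import *
print(order.close_job())"
```

```text
the job is handed in; nothing more can be done
None
```

The job is handed in, but I got no verdict back. By camera, the tray is out at its stop, both blue mics in view stand grille-up in their own wells, the lever is fully over to on, and the silver transmitter is centred on the ring with its window to the eye.

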